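# Stow the spare keys and prove the key box lock

### The arm

A 7-joint arm with a two-finger parallel gripper is mounted at the origin on the work surface. World frame = base frame: x ahead of the robot, y to its left, z up, the work surface at z = 0. Lengths are in m, angles in rad, forces in N, time in s.
With the tool pointing down it reaches from about 0.425 to 0.925 m from the base axis. Payload 6.8 kg.
Tool frame: the origin (TCP) lies midway between the tips of the shut fingers; the grasp point (between the pads) lies r.grasp_offset behind it (r.grasp_offset is the distance from the TCP to the grasp point, in m); z points along the fingers, y is the direction in which the jaws open and shut (so a half turn about z gives the same grasp; the last joint's range is limited). The gripper opens to 85 mm and grips with 20 to 120 N. Pads are 22 mm wide; open, the fingers measure 114 mm over their backs; the gripper's body (76 mm by 85 mm) begins 54 mm behind the grasp point. The pads swing forward as they close: fully open they stand 13 mm farther back than shut.
Start: joints at [-1.381, 0.477, 0.022, 1.555, -0.011, 1.109, -0.083], TCP at [0.198, 0.645, 0.231] pointing down, gripper open.
Joint ranges: [-2.96, 2.96], [-0.34, 2.1], [-1.41, 1.46], [0.24, 2.44], [-1.37, 4.51], [0.17, 1.92], [-2.96, 2.96]. Speed limits (rad/s): [2.39, 2.39, 3.14, 3.14, 3.14, 3.14, 3.14].

### API

Orientations are given as a rotation vector (axis times angle).
In Python, from bench import r gives the robot as it stands. The module is installed in compiled form; this text tells all that it offers.
- The arm moves only by the tool send_rows, never from a script. Its argument "moves" is one flat list of numbers, 4 for each row, row after row: the shift along the tool's x, y, z in mm, then the turn about the tool's z in degrees. A call has 1 to 8 rows; each row is the pose to reach, as a shift and turn from the pose commanded when the call began, along the tool's axes at that moment; what a row does not reach only later rows make up. A row lasts 1/8 s, in which the tool goes at most 62.5 mm and 10.7 degrees, less where a joint would pass 70% of its speed; a pose out of reach is approached as far as the arm can. A call with a gripper value outside its range is refused whole. "hand" is the closure, from 0 (fully open) to 1 (shut), set as the call begins (left out, the last holds). The fingers move at their own pace and stop on an object; "newtons" is the grip in N (left out, the last holds). Time passes only in rows, so rows that repeat a pose let the fingers close. It gives the time, the measured TCP pose, the force and the opening at its end, in the units of the state.
- r.get_obs(): the state, without advancing time (a new reading comes with each control period).
- r.grab_frame(name): name is "scene" or "top" or "wrist"; returns a dict with "img" (420x560x3 uint8, red, green, blue), "mtx" (3x3 intrinsics, pixels), "world_to_cam" (4x4, takes a point from world to camera coordinates). Camera axes: x right, y up, looking along -z (the intrinsics and any distortion apply to the point x, -y, -z); pixel columns grow to the right and rows downward; lengths in m; the calibration is good to about 2 mm. A picture is of the moment at which its call begins. There is no depth.
- r.hand_in(): hands the job in, once; it reports no verdict.
The state is a dict: "clock": time; "joints": joint angles; "qvel": joint speeds; "tau": joint torques, N m; "tcp_pos": TCP position; "orientation": TCP orientation; "contact_force": force on the tool from outside, world axes, zero at the start; "moment": the same for the moment, N m; "grip_width": finger opening in m.
Only numpy, scipy, OpenCV 4.12 (cv2) and the standard library are available. Lean on these libraries where they do the work, as an engineer would, in place of code of your own. Each camera call takes 0.05 s, during which the arm holds its last target.

### The job

The bar-shaped pull on the key box's sliding lid has just been glued back on, so first prove it: with the lid shut and bolted, pull it in the lid's opening direction with a steady 13 N (10 N at least, never more than 17 N) for a good second. Then draw the bolt knob fully out, slide the lid wide open, lay every set of spare keys in the box, shut the lid fully, push the bolt fully home, and prove the locked lid with the same steady pull again. Let the pull return to its rest and leave the torch and the two bowls where they are.

Things in the scene. Friction and masses are not known exactly. Their poses are not given: they have to be found in the camera images.
- keybox: Fixed open wooden box, 156 (x) by 256 (y) by 60 mm high, walls and floor 8 mm; origin: centre of its underside. Its -x side faces the robot, turned up to 0.15 rad. A brass bolt housing, 36 mm wide, stands out 16 mm from the -x wall at y = -45 mm, up to 92 mm high. The dark flat lid's upper face is 68 mm above the cabinet top; wide open, it leaves the box clear from its -y wall to y = +93 mm.
- lid (a joint): Slide of the 148 by 244 by 8 mm lid along the box's +y, in m: 0 = fully shut, 0.215 = its stop, wide open (counts from 0.15). About 2 N of friction; stays where it is left. Two brass blocks on the lid, by its -x edge, take the bolt between them when it is fully shut; the bolted lid has 3.5 mm of play.
- pull (a joint): How far the lid's pull has given, in m, relative to the lid, along the box's +y (the opening direction); rest = 0. It rides on a spring of 400 N/m in a short track: 10 N = 0.025, 13 N = 0.0325, 17 N = 0.0425; it can give 0.05 that way and 0.02 the other, and springs back when let go. It gives about 5 mm when it slides the unbolted lid.
- pull_grip (a point): Centre of the lid's pull, a pale wooden bar on the lid, 64 mm long (box's x), 16 mm wide (box's y), 30 mm tall (80 to 110 mm above the cabinet top; this point 95 mm), on a 14 mm foot. With the lid shut and the pull at rest it is at x = 0, y = +20 mm in the box's frame. Axes as the box's.
- bolt (a joint): Slide of the bolt, in m: 0 = fully home (locks the shut lid), 0.022 = fully out, its stop (towards the box's -x, the robot). A detent half way takes about 4 N to pass; it stays in or out. Home counts below 0.004, out above 0.018. It cannot go home through the brass blocks of a lid that is nearly shut.
- bolt_knob (a point): Centre of the bolt's steel knob, a cylinder 26 mm in diameter, 24 mm long, axis along the box's x, 75 mm above the cabinet top; at home at x = -122 mm, y = -45 mm in the box's frame, its centre 28 mm in front of the housing. It moves with the bolt. Axes as the box's.
- key0: A set of spare keys: a pale wooden fob 60 by 18 by 22 mm high with a flat steel key, 4 mm thick, fixed rigidly to its end; 110 mm long in all, about 70 g. Origin: centre of the fob's underside; x along the fob towards the key (fob from -30 to +30 mm, key from 31 to 80 mm). Two to four of the four sets are present.
- key1: A set of spare keys: a pale wooden fob 60 by 18 by 22 mm high with a flat steel key, 4 mm thick, fixed rigidly to its end; 110 mm long in all, about 70 g. Origin: centre of the fob's underside; x along the fob towards the key (fob from -30 to +30 mm, key from 31 to 80 mm). Two to four of the four sets are present.
- key2: A set of spare keys: a pale wooden fob 60 by 18 by 22 mm high with a flat steel key, 4 mm thick, fixed rigidly to its end; 110 mm long in all, about 70 g. Origin: centre of the fob's underside; x along the fob towards the key (fob from -30 to +30 mm, key from 31 to 80 mm). Two to four of the four sets are present.
- key3: A set of spare keys: a pale wooden fob 60 by 18 by 22 mm high with a flat steel key, 4 mm thick, fixed rigidly to its end; 110 mm long in all, about 70 g. Origin: centre of the fob's underside; x along the fob towards the key (fob from -30 to +30 mm, key from 31 to 80 mm). Two to four of the four sets are present.
- key_bowl: Navy ceramic bowl, 130 mm across, 55 mm high; origin: centre of its underside. To be left alone.
- coin_bowl: Glass bowl with coins, 100 mm across, 45 mm high; origin: centre of its underside. To be left alone.
- torch: Black plastic torch lying down, 160 mm long, 48 mm across the head; origin: under its middle. To be left alone.
Not all that is in view belongs to the job. Leave any blue or green look-alike of the key0 alone.

How it is judged:
By the outcome, as a careful person would: the job done as asked, in the order asked, and still so for the second after the job is handed in, with the robot touching nothing.
Of key0, key1, key2, key3 only 2 to 4 are there at a start; the rules pass over those that are not, and their reading is None.
At some moment in a run one of key0, key1, key2, key3 may be knocked a few centimetres aside while the robot is not near it.
Once in a run the grip may slacken for a moment while it holds something.
It also fails if it takes over 210 s, if anything falls off the work surface, if the arm or the gripper's body presses on something with over 40 N, if the wrist force passes 120 N, or if a joint passes its speed limit or range.

## Working session

There is one attempt and no reset: what is moved stays moved. The work goes in short steps, Python scripts to look and compute and a tool call to move; the robot and the scene stay as the last step left them, time stands still between calls to the robot, and variables do not carry over. Pictures are saved under pics/ and viewed, and the job is handed in when it is done.

Besides the shell and the picture viewer there is one more tool, called after ">>>" as name(argument=value, ...), one argument or row to a line, values as JSON. send_rows: Moves the arm, as the interface text tells. Its arguments: {"type":"object","properties":{"moves":{"type":"array"},"hand":{"type":"number"},"newtons":{"type":"number"}},"required":["moves"]}

```bash
mkdir -p pics; python3 - <<'E'
from bench import r
import cv2
print(r.get_obs(), r.grasp_offset)
for n in ["scene","top","wrist"]:
    f=r.grab_frame(n); cv2.imwrite(f"pics/a_{n}.png",f["img"][:,:,::-1]); print(n,f["mtx"].tolist(),f["world_to_cam"].round(4).tolist(),[k for k in f])
E
```

```text
{'clock': 0.0, 'joints': array([-1.38108836,  0.4778095 ,  0.02235564,  1.55646744, -0.0114839 ,
        1.10928284, -0.08311149]), 'qvel': array([-0.00060037, -0.00082921, -0.00071696, -0.00037405, -0.00065646,
        0.00102522, -0.00020559]), 'tau': array([ 5.83587662e-04, -5.96438956e+01,  1.60837054e+00, -2.81191814e+01,
        1.25367130e-02,  9.35553282e-03, -1.84676901e-05]), 'tcp_pos': array([0.19791607, 0.64470966, 0.23031298]), 'orientation': array([-4.66047017e-01, -3.10671466e+00,  2.88248925e-03]), 'contact_force': array([0.18233669, 0.15108145, 0.35318453]), 'moment': array([ 0.03796245, -0.04064038, -0.00559225]), 'grip_width': 0.0858040907471853} 0.0187
scene [[512.6297701225158, 0.0, 277.04771972518785], [0.0, 512.6297701225158, 203.45644794550674], [0.0, 0.0, 1.0]] [[0.3617, 0.9323, 0.002, -0.2461], [-0.6659, 0.2569, 0.7004, 0.2813], [0.6524, -0.2547, 0.7138, -1.986], [0.0, 0.0, 0.0, 1.0]] ['img', 'mtx', 'world_to_cam']
top [[458.74827805471654, 0.0, 272.90512185476047], [0.0, 458.74827805471654, 205.9541018243358], [0.0, 0.0, 1.0]] [[0.0291, -0.9994, 0.0175, 0.0085], [0.9966, 0.0303, 0.0764, -0.5716], [-0.0769, 0.0152, 0.9969, -1.2861], [0.0, 0.0, 0.0, 1.0]] ['img', 'mtx', 'world_to_cam']
wrist [[322.29819108384197, 0.0, 278.03072679500946], [0.0, 322.29819108384197, 213.09803649116714], [0.0, 0.0, 1.0]] [[0.2933, 0.956, -0.0019, -0.6743], [-0.9212, 0.2821, -0.2679, 0.0346], [-0.2556, 0.0803, 0.9634, -0.3789], [0.0, 0.0, 0.0, 1.0]] ['img', 'mtx', 'world_to_cam']
```

View pics/a_top.png

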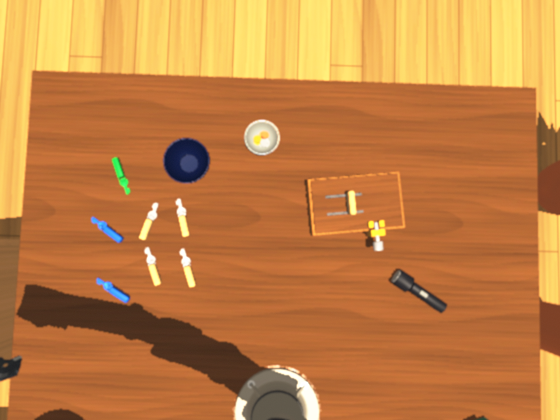

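View pics/a_scene.png

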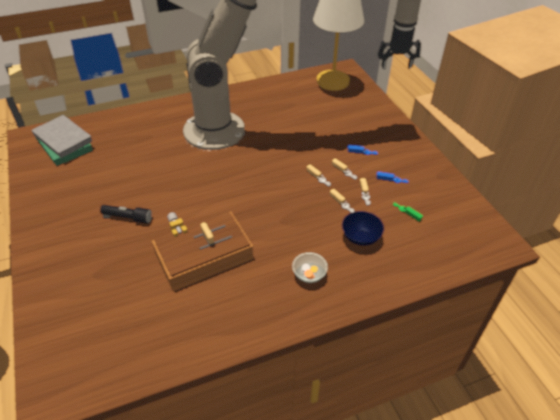

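View pics/a_wrist.png

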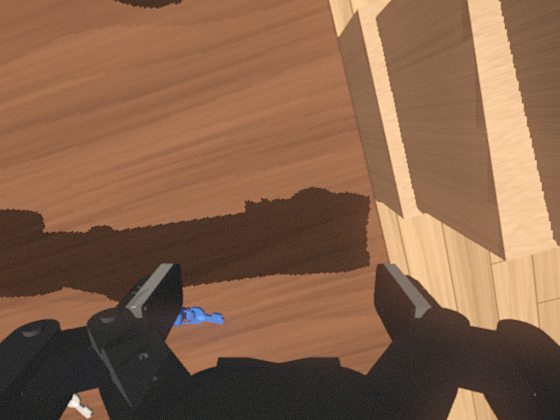

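Four pale fobs with steel keys in the top view at (148,222), (182,217), (152,267), (187,268); the blue ones (107,230), (113,290) and the green one (121,175) are look-alikes. I'll enlarge the view to confirm.

```bash
python3 - <<'E'
import cv2
t=cv2.imread("pics/a_top.png")
cv2.imwrite("pics/b_box.png",cv2.resize(t[160:260,290:420],None,fx=6,fy=6,interpolation=cv2.INTER_CUBIC))
cv2.imwrite("pics/b_keys.png",cv2.resize(t[190:300,80:210],None,fx=5,fy=5,interpolation=cv2.INTER_CUBIC))
E
cat > h.py <<'E'
import numpy as np, cv2
from bench import r
from scipy.spatial.transform import Rotation as R
def proj(f,P):
    P=np.atleast_2d(P); M=np.array(f["world_to_cam"]); c=P@M[:3,:3].T+M[:3,3]
    K=f["mtx"]; u=K[0,0]*c[:,0]/-c[:,2]+K[0,2]; v=K[1,1]*-c[:,1]/-c[:,2]+K[1,2]
    return np.c_[u,v]
def ray(f,uv,z):
    uv=np.atleast_2d(uv).astype(float); K=f["mtx"]; M=np.array(f["world_to_cam"])
    d=np.c_[(uv[:,0]-K[0,2])/K[0,0],-(uv[:,1]-K[1,2])/K[1,1],-np.ones(len(uv))]@M[:3,:3]
    c=-M[:3,:3].T@M[:3,3]; s=(z-c[2])/d[:,2]; return c+s[:,None]*d
def save(n,img): cv2.imwrite(f"pics/{n}.png",img[:,:,::-1])
E
```

```text
(no output)
```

View pics/b_box.png

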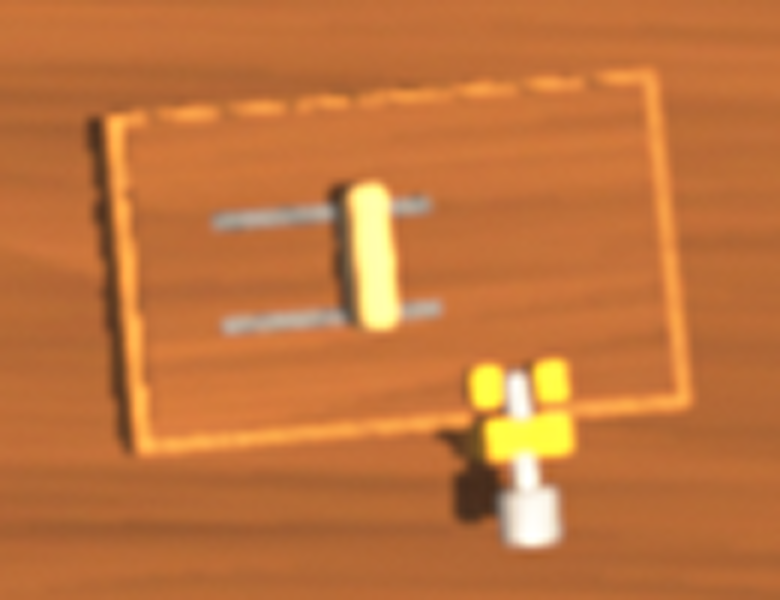

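View pics/b_keys.png

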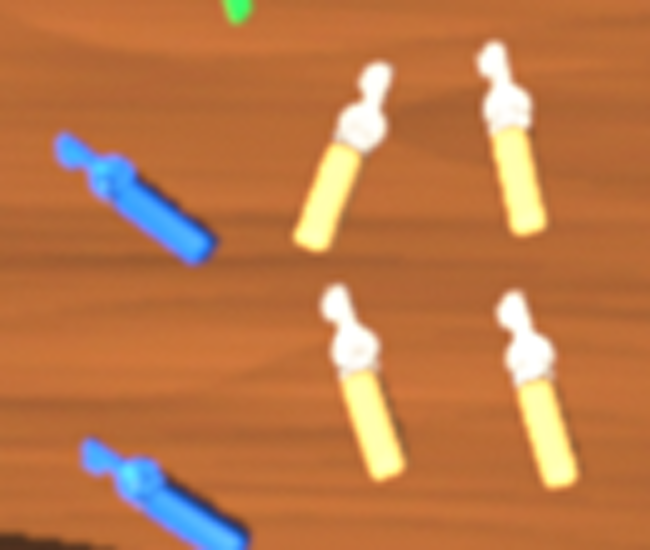

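```bash
cat > boxfit.py <<'E'
from h import *
from scipy.optimize import least_squares
f=r.grab_frame("top")
c=np.array([[105,115],[655,70],[690,405],[140,450]])/6+[290,160]-0.4
L=np.array([[.078,.128],[.078,-.128],[-.078,-.128],[-.078,.128]])
W=ray(f,c,.06)[:,:2]
def T(p,X): 
    a=p[2]; return np.c_[p[0]+np.cos(a)*X[:,0]-np.sin(a)*X[:,1],p[1]+np.sin(a)*X[:,0]+np.cos(a)*X[:,1]]
s=least_squares(lambda p:(T(p,L)-W).ravel(),[.65,-.1,0])
print("box",s.x,np.abs(s.fun).max())
for n,uv,z in [("pull",(370,253),.11),("knob",(528,517),.085)]:
    w=ray(f,np.array(uv)/6+[290,160]-.4,z)[0]
    d=w[:2]-s.x[:2];a=s.x[2]; print(n,w.round(4),"boxframe",[np.cos(a)*d[0]+np.sin(a)*d[1],-np.sin(a)*d[0]+np.cos(a)*d[1]])
ks={"A":((345,145),(312,243)),"B":((508,128),(528,232)),"C":((357,372),(388,474)),"D":((534,380),(561,482))}
for k,(e,g) in ks.items():
    P=ray(f,np.array([e,g])/5+[80,190]-.4,.022); d=P[0]-P[1]
    print(k,"fob",P.mean(0)[:2].round(4),"len",np.hypot(*d[:2]).round(4),"yaw",np.arctan2(d[1],d[0]).round(3))
E
python3 boxfit.py
```

```text
box [ 0.58398324 -0.20421542  0.11406194] 0.0013387962967671418
pull [ 0.5819 -0.1818  0.11  ] boxframe [np.float64(0.00045918824005394474), np.float64(0.022520498563026174)]
knob [ 0.4669 -0.2598  0.085 ] boxframe [np.float64(-0.12267531132008948), np.float64(-0.041904884948909094)]
A fob [0.4966 0.3842] len 0.058 yaw -0.275
B fob [0.5077 0.2779] len 0.0601 yaw 0.233
C fob [0.3691 0.3532] len 0.0597 yaw 0.343
D fob [0.3673 0.2551] len 0.059 yaw 0.302
```

```bash
cat >> h.py <<'E'
def goto(x,y,z,yaw=None,p0=None):
    """yaw = world angle of tool y axis wanted (mod pi)."""
    o=r.get_obs(); Rm=R.from_rotvec(o["orientation"]).as_matrix()
    d=Rm.T@(np.array([x,y,z])-o["tcp_pos"])*1000
    cy=np.arctan2(Rm[1,1],Rm[0,1]); t=0
    if yaw is not None:
        e=(yaw-cy+np.pi/2)%np.pi-np.pi/2; t=-np.degrees(e)
    print("t",round(o["clock"],2),"tcp",o["tcp_pos"].round(4),"yawy",cy.round(4),"F",o["contact_force"].round(2),"w",o["grip_width"].round(4))
    print("joints",o["joints"].round(2)); print("SHIFT",d.round(1),"TURN",round(t,2))
E
python3 -c "
from h import *
goto(.5822,-.1825,.20,1.685)"
```

```text
Traceback (most recent call last):
  File "h.py", line 20, in goto
    print("t",round(o["clock"],2),"tcp",o["tcp_pos"].round(4),"yawy",cy.round(4),"F",o["contact_force"].round(2),"w",o["grip_width"].round(4))
                                                                                                                     ^^^^^^^^^^^^^^^^^^^^^
AttributeError: 'float' object has no attribute 'round'
```

```bash
sed -i 's/o\["grip_width"\].round(4)/round(o["grip_width"],4)/; s/cy.round(4)/round(float(cy),4)/' h.py
python3 -c "
from h import *
goto(.5822,-.1825,.20,1.685)"
```

```text
t 0.2 tcp [0.1979 0.645  0.2307] yawy 1.273 F [ 0.5   0.67 -0.24] w 0.0856
joints [-1.38  0.48  0.02  1.56 -0.01  1.11 -0.08]
SHIFT [-610.2 -678.3   31.5] TURN -23.61
```

>>> send_rows(
  moves=[-40,-44,2,-3,-80,-88,4,-6,-120,-132,6,-8,-160,-176,8,-10,-200,-220,10,-12,-240,-264,12,-14,-280,-308,14,-16,-320,-352,16,-18],
)

```text
clock: 1.2
tcp_pos: [0.4013, 0.2131, 0.2154]
orientation: [-0.028, 3.141, 0.001]
contact_force: [1.4, -0.0, 0.6]
grip_width: 0.0856
```

```bash
python3 -c "
from h import *
goto(.5822,-.1825,.20,1.685)"
```

```text
t 1.2 tcp [0.4013 0.2131 0.2154] yawy 1.5884 F [ 1.41 -0.04  0.55] w 0.0856
joints [-0.78  0.13  0.17  2.09 -0.03  0.93  0.99]
SHIFT [-173.9 -398.7   15.3] TURN -5.53
```

>>> send_rows(
  moves=[-22,-50,2,-1,-44,-100,4,-2,-66,-150,6,-3,-88,-200,8,-4,-110,-250,10,-5,-132,-300,12,-5.5,-154,-350,14,-5.5,-174,-399,15,-5.5],
)

```text
clock: 2.2
tcp_pos: [0.5818, -0.1827, 0.2]
orientation: [0.177, -3.136, -0.0]
contact_force: [-0.0, 0.2, 0.7]
grip_width: 0.0855
```

>>> send_rows(
  moves=[0,0,0,0,0,0,0,0],
)

```text
clock: 2.45
tcp_pos: [0.5808, -0.1805, 0.1998]
orientation: [0.176, -3.136, -0.001]
contact_force: [0.5, -0.4, 0.4]
grip_width: 0.0853
```

```bash
python3 -c "
from h import *
goto(.5822,-.1825,.20,1.685)
save('c_w',r.grab_frame('wrist')['img'])"
```

```text
t 2.45 tcp [ 0.5808 -0.1805  0.1998] yawy 1.6831 F [ 0.49 -0.41  0.37] w 0.0853
joints [-0.11  0.42  0.41  1.78 -0.2   0.99  2.06]
SHIFT [-1.1 -2.1 -0.2] TURN -0.11
```

View pics/c_w.png

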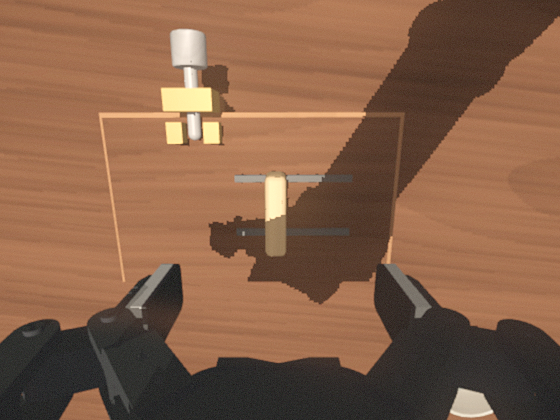

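```bash
python3 - <<'E'
from h import *
f=r.grab_frame("wrist")
c=-f["world_to_cam"][:3,:3].T@f["world_to_cam"][:3,3]; print("cam",c.round(3))
P=ray(f,[[101,115],[403,114]],.06);print(P.round(4)); d=P[0]-P[1]; print("len",np.hypot(*d[:2]),"yaw(y axis)",np.arctan2(-d[1],-d[0])-np.pi/2)
a=np.arctan2(-d[1],-d[0])-np.pi/2
m=P.mean(0)[:2]; print("box", m+.078*np.array([np.cos(a),np.sin(a)]))
print("pull top L/R", ray(f,[[266,200],[287,200]],.11).round(4), ray(f,[[276,172],[276,256]],.11).round(4))
print("knob",ray(f,[[189,34]],.08).round(4), ray(f,[[172,50],[207,50]],.075).round(4))
im=f["img"]; save('c_w2',cv2.resize(im[20:270,90:410],None,fx=2.4,fy=2.4,interpolation=cv2.INTER_CUBIC))
E
```

```text
cam [ 0.513 -0.187  0.343]
[[ 0.5231 -0.3352  0.06  ]
 [ 0.4935 -0.0836  0.06  ]]
len 0.2533054795166714 yaw(y axis) 0.1170524084862512
box [ 0.58575311 -0.2002686 ]
pull top L/R [[ 0.5683 -0.1895  0.11  ]
 [ 0.5666 -0.1741  0.11  ]] [[ 0.5468 -0.1845  0.11  ]
 [ 0.6119 -0.1772  0.11  ]]
knob [[ 0.4577 -0.2588  0.08  ]] [[ 0.469  -0.2725  0.075 ]
 [ 0.466  -0.2463  0.075 ]]
```

View pics/c_w2.png

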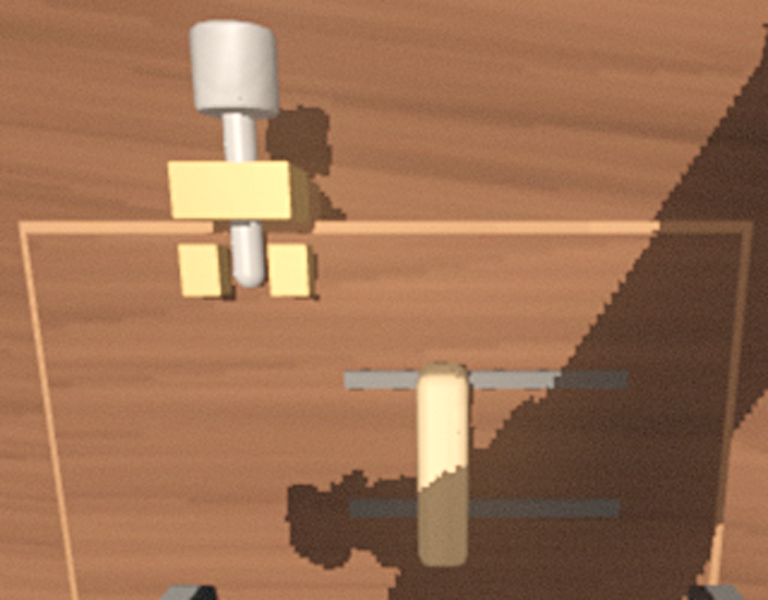

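>>> send_rows(
  moves=[0,0,30,0,0,0,60,0,0,0,90,0,0,0,110,0,0,0,121,0,0,0,121,0],
)

```text
clock: 3.3
tcp_pos: [0.5811, -0.1808, 0.0791]
orientation: [0.177, -3.136, -0.0]
contact_force: [0.8, -0.6, -0.6]
grip_width: 0.0854
```

>>> send_rows(
  moves=[0,0,0,0,0,0,0,0,0,0,0,0,0,0,0,0,0,0,0,0,0,0,0,0],
  hand=1,
  newtons=40,
)

```text
clock: 4.05
tcp_pos: [0.5814, -0.1815, 0.0797]
orientation: [-0.176, 3.136, -0.0]
contact_force: [-0.9, -1.4, 4.7]
grip_width: 0.0157
```

```bash
python3 -c "
from h import *
goto(.5808,-.1805,.079,1.686)
save('d_w',r.grab_frame('wrist')['img'])"
```

```text
t 4.05 tcp [ 0.5814 -0.1815  0.0797] yawy 1.6831 F [-0.89 -1.38  4.65] w 0.0157
joints [-0.06  0.57  0.36  1.86 -0.28  0.76  2.12]
SHIFT [0.5 1.1 0.7] TURN -0.17
```

View pics/d_w.png

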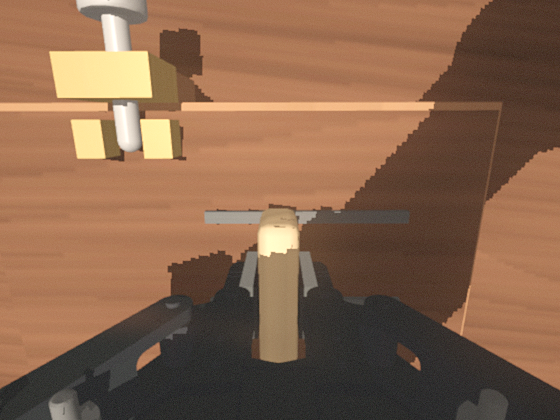

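>>> send_rows(
  moves=[0,5,0,0,0,10,0,0,0,15,0,0,0,20,0,0,0,25,0,0,0,28,0,0,0,28,0,0],
)

```text
clock: 4.97
tcp_pos: [0.5784, -0.1559, 0.0797]
orientation: [-0.174, 3.135, -0.006]
contact_force: [0.4, -9.0, 2.2]
grip_width: 0.0152
```

```bash
python3 -c "
from h import *
goto(.5808,-.1805,.079,1.686)
o=r.get_obs();print(o['contact_force']@[-np.sin(.115),np.cos(.115),0])
save('e_w',r.grab_frame('wrist')['img'])"
```

```text
t 4.97 tcp [ 0.5784 -0.1559  0.0797] yawy 1.6817 F [ 0.45 -9.03  2.2 ] w 0.0152
joints [-0.11  0.56  0.36  1.88 -0.27  0.75  2.08]
SHIFT [  0.4 -24.8   0.8] TURN -0.25
-9.022638509580556
```

View pics/e_w.png

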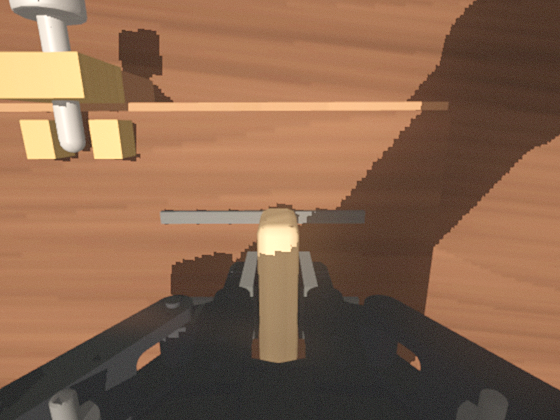

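>>> send_rows(
  moves=[0,4,0,0,0,8,0,0,0,10,0,0,0,10,0,0],
)

```text
clock: 5.52
tcp_pos: [0.5775, -0.1474, 0.0797]
orientation: [-0.172, 3.135, -0.008]
contact_force: [2.7, -12.0, -0.5]
grip_width: 0.0153
```

```bash
python3 -c "
from h import *
goto(.5808,-.1805,.079,1.686)
o=r.get_obs();print(o['contact_force']@[-np.sin(.115),np.cos(.115),0])
save('e2_w',r.grab_frame('wrist')['img'])"
```

```text
t 5.53 tcp [ 0.5775 -0.1474  0.0797] yawy 1.6807 F [  2.72 -12.03  -0.46] w 0.0153
joints [-0.13  0.55  0.36  1.89 -0.27  0.74  2.06]
SHIFT [  0.3 -33.2   0.9] TURN -0.3
-12.26746156723217
```

View pics/e2_w.png

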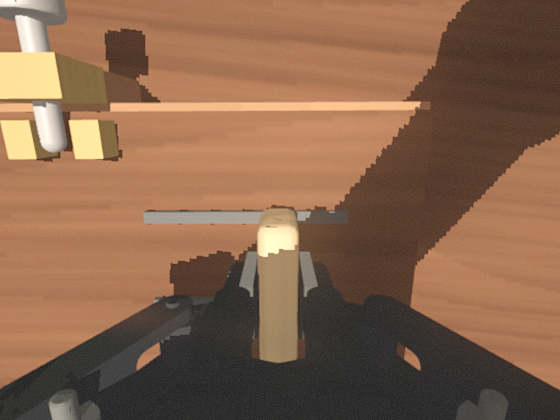

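>>> send_rows(
  moves=[0,2,0,0,0,2,0,0,0,2,0,0,0,2,0,0,0,2,0,0,0,2,0,0,0,2,0,0,0,2,0,0],
)

```text
clock: 6.58
tcp_pos: [0.5773, -0.1459, 0.0797]
orientation: [-0.172, 3.134, -0.009]
contact_force: [2.9, -12.7, -0.0]
grip_width: 0.0157
```

>>> send_rows(
  moves=[0,0,0,0,0,0,0,0,0,0,0,0,0,0,0,0,0,0,0,0,0,0,0,0,0,0,0,0,0,0,0,0],
)

```text
clock: 7.58
tcp_pos: [0.5773, -0.1459, 0.0797]
orientation: [-0.172, 3.134, -0.009]
contact_force: [2.1, -13.3, 0.7]
grip_width: 0.0153
```

```bash
python3 -c "
from h import *
goto(.5814,-.1815,.079,1.686)
save('e3_t',cv2.resize(r.grab_frame('top')['img'][160:260,60:420],None,fx=2,fy=2))"
```

```text
t 7.58 tcp [ 0.5773 -0.1459  0.0797] yawy 1.6803 F [  2.13 -13.33   0.72] w 0.0153
joints [-0.13  0.55  0.36  1.89 -0.27  0.74  2.06]
SHIFT [ -0.2 -35.9   0.9] TURN -0.32
```

View pics/e3_t.png

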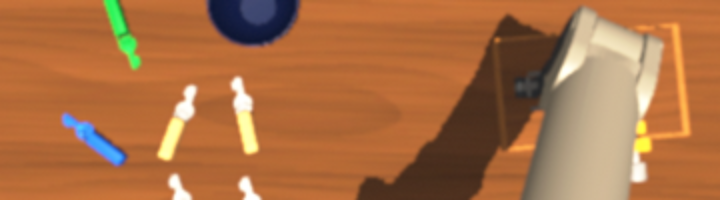

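>>> send_rows(
  moves=[0,-6,0,0,0,-12,0,0,0,-18,0,0,0,-24,0,0,0,-30,0,0,0,-37,0,0,0,-37,0,0],
)

```text
clock: 8.5
tcp_pos: [0.581, -0.1781, 0.0797]
orientation: [-0.176, 3.136, 0.001]
contact_force: [-0.8, 0.1, 7.7]
grip_width: 0.0153
```

>>> send_rows(
  moves=[0,0,0,0,0,0,0,0,0,0,0,0,0,0,0,0,0,0,-40,0,0,0,-80,0,0,0,-80,0],
  hand=0,
)

```text
clock: 9.38
tcp_pos: [0.583, -0.179, 0.1626]
orientation: [-0.176, 3.131, -0.002]
contact_force: [-0.5, -1.3, 0.0]
grip_width: 0.085
```

```bash
python3 -c "
from h import *
goto(.467,-.2594,.15,1.686)
save('f_w',r.grab_frame('wrist')['img'])"
```

```text
t 9.38 tcp [ 0.583  -0.179   0.1626] yawy 1.6828 F [-0.48 -1.32  0.05] w 0.085
joints [-0.11  0.46  0.4   1.81 -0.22  0.91  2.08]
SHIFT [124.3 -66.9  11.9] TURN -0.18
```

View pics/f_w.png

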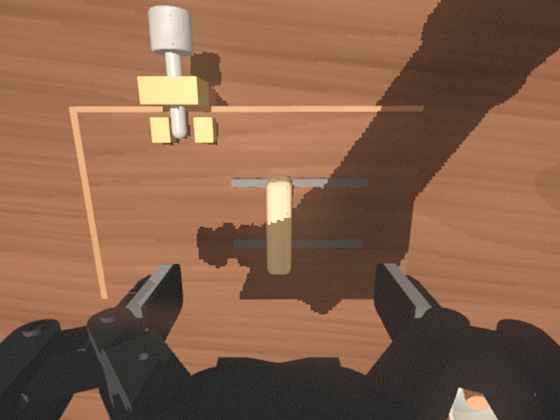

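>>> send_rows(
  moves=[45,-24,0,0,90,-48,5,0,124,-67,12,0,124,-67,40,0,124,-67,70,0,124,-67,92,0,124,-67,104,0,124,-67,106,0],
)

```text
clock: 10.42
tcp_pos: [0.4644, -0.2584, 0.0523]
orientation: [0.176, -3.135, -0.001]
contact_force: [0.5, -0.7, -0.5]
grip_width: 0.0856
```

```bash
python3 -c "
from h import *
goto(.467,-.2594,.0563,1.686)
save('g_w',r.grab_frame('wrist')['img'])"
```

```text
t 10.43 tcp [ 0.4644 -0.2584  0.0523] yawy 1.6831 F [ 0.52 -0.69 -0.54] w 0.0856
joints [ 0.11  0.52  0.36  2.05 -0.3   0.62  2.35]
SHIFT [-2.5 -1.3 -4. ] TURN -0.16
```

View pics/g_w.png

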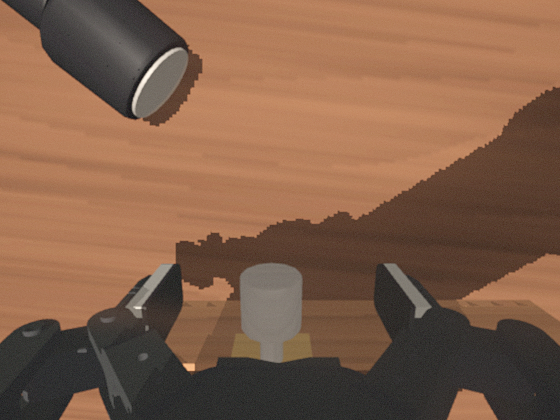

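>>> send_rows(
  moves=[-2,-1,-4,0,-2,-1,-4,0,-2,-1,-4,0,-2,-1,-4,0,-2,-1,-4,0,-2,-1,-4,0],
  hand=1,
  newtons=60,
)

```text
clock: 11.22
tcp_pos: [0.4678, -0.2611, 0.0582]
orientation: [-0.175, 3.135, -0.003]
contact_force: [-0.7, -4.1, 5.8]
grip_width: 0.0243
```

```bash
python3 -c "
from h import *
goto(.467,-.2594,.0563,1.686)
f=r.grab_frame('top'); print(ray(f,[[391,277],[400,270],[445,308]],.03).round(3))"
```

```text
t 11.22 tcp [ 0.4678 -0.2611  0.0582] yawy 1.682 F [-0.68 -4.1   5.84] w 0.0243
joints [ 0.11  0.51  0.36  2.05 -0.3   0.63  2.35]
SHIFT [0.7 1.8 1.9] TURN -0.23
[[ 0.38  -0.312  0.03 ]
 [ 0.401 -0.337  0.03 ]
 [ 0.298 -0.465  0.03 ]]
```

>>> send_rows(
  moves=[5,0,0,0,10,0,0,0,15,0,0,0,20,0,0,0,25,0,0,0,25,0,0,0],
)

```text
clock: 12.02
tcp_pos: [0.4459, -0.2636, 0.0583]
orientation: [-0.176, 3.13, -0.006]
contact_force: [8.0, -5.1, -2.3]
grip_width: 0.0241
```

```bash
python3 -c "
from h import *
goto(.467,-.2594,.0563,1.686)
save('h_w',r.grab_frame('wrist')['img'])"
```

```text
t 12.03 tcp [ 0.4459 -0.2636  0.0583] yawy 1.6834 F [ 7.98 -5.08 -2.33] w 0.0241
joints [ 0.12  0.49  0.36  2.09 -0.29  0.61  2.37]
SHIFT [-21.4   1.8   2.1] TURN -0.15
```

View pics/h_w.png

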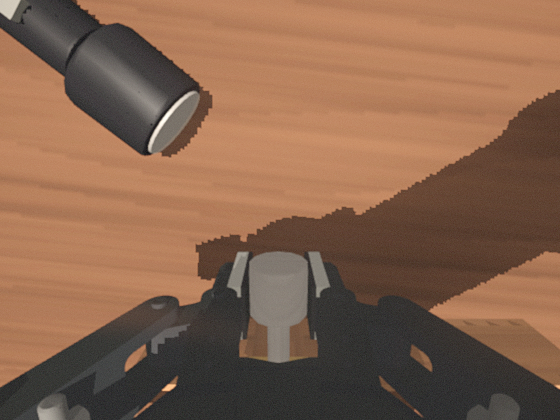

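>>> send_rows(
  moves=[-2,0,0,0,-2,0,0,0,-2,0,0,0,-2,0,0,0,-2,0,-40,0,-2,0,-80,0,-2,0,-100,0,-2,0,-100,0],
  hand=0,
)

```text
clock: 13.08
tcp_pos: [0.4452, -0.2624, 0.1586]
orientation: [-0.176, 3.134, -0.001]
contact_force: [-0.2, -0.8, -0.3]
grip_width: 0.0852
```

```bash
python3 -c "
from h import *
goto(.580,-.178,.079,1.686)
save('i_w',r.grab_frame('wrist')['img'])"
```

```text
t 13.07 tcp [ 0.4452 -0.2624  0.1586] yawy 1.6831 F [-0.2  -0.75 -0.31] w 0.0852
joints [ 0.04  0.32  0.45  2.03 -0.19  0.83  2.28]
SHIFT [-143.2   68.8   79.9] TURN -0.17
```

View pics/i_w.png

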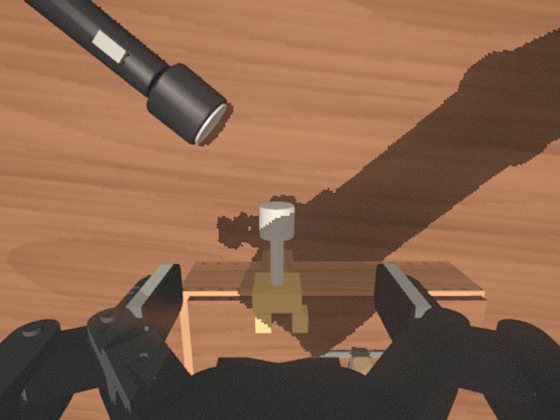

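Bolt drawn (knob at (277,221) well out from the housing, no bolt between the blocks). Now to the pull.

>>> send_rows(
  moves=[-48,23,0,0,-96,46,0,0,-143,69,0,0,-143,69,30,0,-143,69,60,0,-143,69,79,0,-143,69,79,0],
)

```text
clock: 14.0
tcp_pos: [0.5771, -0.1773, 0.0762]
orientation: [0.176, -3.133, -0.001]
contact_force: [-0.6, -0.1, 0.2]
grip_width: 0.0856
```

>>> send_rows(
  moves=[0,0,0,0,0,0,0,0,0,0,0,0,0,0,0,0,0,0,0,0,0,0,0,0],
  hand=1,
  newtons=40,
)

```text
clock: 14.75
tcp_pos: [0.5791, -0.1779, 0.0789]
orientation: [-0.176, 3.136, -0.001]
contact_force: [-0.9, -0.9, 6.2]
grip_width: 0.0152
```

>>> send_rows(
  moves=[0,8,0,0,0,20,0,0,0,35,0,0,0,50,0,0,0,65,0,0,0,80,0,0,0,95,0,0,0,110,0,0],
)

```text
clock: 15.75
tcp_pos: [0.5665, -0.068, 0.0789]
orientation: [-0.176, 3.136, -0.001]
contact_force: [-1.3, -2.8, 7.4]
grip_width: 0.0156
```

```bash
python3 -c "
from h import *
goto(.580-.215*.1147,-.181+.0035+.215*.9934,.079,1.686)
save('j_w',r.grab_frame('wrist')['img'])"
```

```text
t 15.75 tcp [ 0.5665 -0.068   0.0789] yawy 1.6828 F [-1.32 -2.8   7.36] w 0.0156
joints [-0.27  0.52  0.36  1.95 -0.27  0.71  1.94]
SHIFT [ -0.5 104.7  -0.2] TURN -0.19
```

View pics/j_w.png

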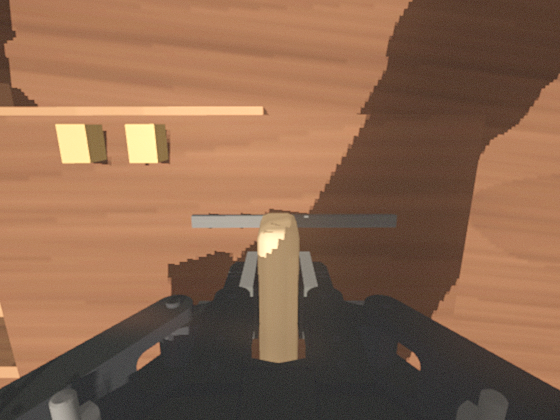

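>>> send_rows(
  moves=[0,15,0,0,0,30,0,0,0,45,0,0,0,60,0,0,0,75,0,0,0,90,0,0,0,105,0,0,0,108,0,0],
)

```text
clock: 16.8
tcp_pos: [0.5541, 0.0403, 0.0789]
orientation: [-0.178, 3.136, 0.0]
contact_force: [-1.2, -4.4, 9.4]
grip_width: 0.0157
```

```bash
python3 -c "
from h import *
goto(.580-.215*.1147,-.181+.0035+.215*.9934,.079,1.686)
save('k_w',r.grab_frame('wrist')['img'])"
```

```text
t 16.8 tcp [0.5541 0.0403 0.0789] yawy 1.6845 F [-1.18 -4.41  9.37] w 0.0157
joints [-0.46  0.5   0.36  1.99 -0.27  0.7   1.74]
SHIFT [-0.7 -4.3 -0.1] TURN -0.09
```

View pics/k_w.png

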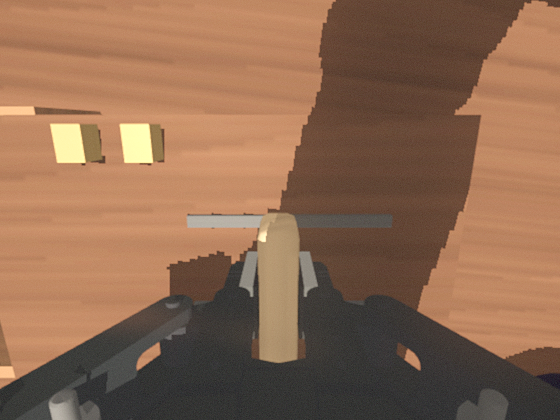

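>>> send_rows(
  moves=[0,-4,0,0,0,-4,0,0,0,-4,0,0,0,-4,0,0,0,-4,-40,0,0,-4,-80,0,0,-4,-110,0,0,-4,-110,0],
  hand=0,
)

```text
clock: 17.85
tcp_pos: [0.5563, 0.0354, 0.1906]
orientation: [-0.176, 3.132, 0.002]
contact_force: [-0.4, 0.1, -0.0]
grip_width: 0.0853
```

```bash
python3 -c "
from h import *
goto(.54,.22,.20)
save('l_w',r.grab_frame('wrist')['img']);f=r.grab_frame('top')['img'];save('l_t',cv2.resize(f[130:310,80:420],None,fx=2.3,fy=2.3,interpolation=cv2.INTER_CUBIC))"
```

```text
t 17.85 tcp [0.5563 0.0354 0.1906] yawy 1.6831 F [-0.36  0.07 -0.01] w 0.0853
joints [-0.52  0.34  0.43  1.91 -0.18  0.92  1.68]
SHIFT [ -4.5 185.2  -9.2] TURN 0
```

View pics/l_w.png

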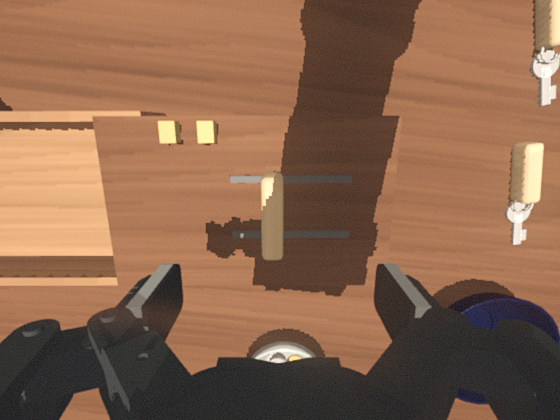

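View pics/l_t.png

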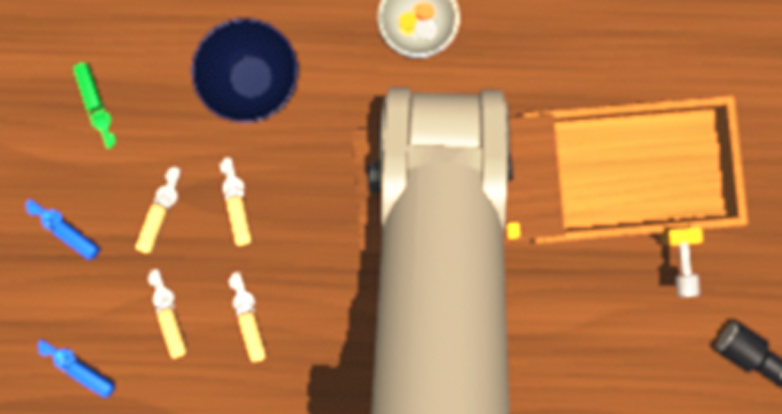

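```bash
python3 -c "
from h import *
goto(.38,.255,.17,1.5708+.302)"
```

```text
t 17.95 tcp [0.5544 0.0354 0.188 ] yawy 1.6835 F [-0.07 -0.5   0.9 ] w 0.0855
joints [-0.52  0.35  0.43  1.91 -0.18  0.92  1.68]
SHIFT [148.6 237.8  18.1] TURN -10.85
```

>>> send_rows(
  moves=[25,40,3,-2,50,80,6,-4,75,120,9,-6,100,160,12,-8,125,200,15,-10,149,238,18,-10.8,149,238,18,-10.8,149,238,18,-10.8],
)

```text
clock: 18.95
tcp_pos: [0.3798, 0.2542, 0.1695]
orientation: [0.47, -3.105, 0.002]
contact_force: [0.2, -0.5, -0.4]
grip_width: 0.0856
```

```bash
python3 -c "
from h import *
goto(.38,.255,.17,1.5708+.302)
save('m_w',r.grab_frame('wrist')['img'])"
```

```text
t 18.95 tcp [0.3798 0.2542 0.1695] yawy 1.8715 F [ 0.21 -0.46 -0.44] w 0.0856
joints [-0.96  0.2   0.27  2.13 -0.07  0.82  1.22]
SHIFT [-0.4  0.8 -0.5] TURN -0.08
```

View pics/m_w.png

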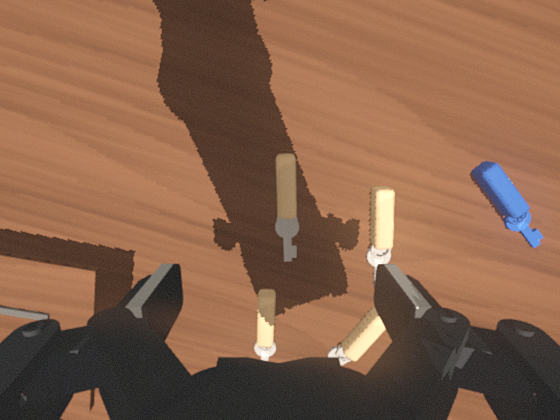

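```bash
python3 -c "
from h import *
f=r.grab_frame('wrist')['img'];save('m_w2',cv2.resize(f[140:370,230:430],None,fx=2.6,fy=2.6,interpolation=cv2.INTER_CUBIC))"
```

```text
(no output)
```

View pics/m_w2.png

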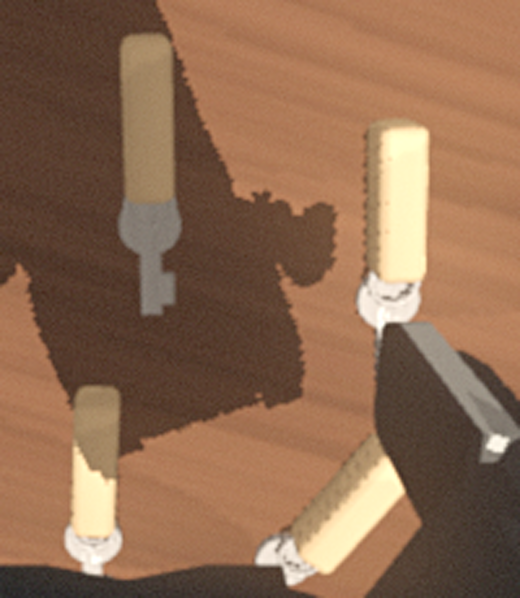

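```bash
cat >> h.py <<'E'
def fob(f,start,end,s=1,off=(0,0)):
    P=ray(f,np.array([start,end])/s+np.array(off)-.3,.022); d=P[1]-P[0]; yaw=np.arctan2(d[1],d[0])
    # refer to far (key) end and start: centre
    print("fob centre",P.mean(0)[:2].round(4),"len",np.hypot(d[0],d[1]).round(4),"yaw",yaw.round(3)); return P.mean(0)[:2],yaw
E
python3 -c "
from h import *
f=r.grab_frame('wrist')
for s,e in [((147,38),(149,203)),((405,126),(400,280)),((97,393),(94,538))]: fob(f,s,e,2.6,(230,140))
goto(.3673,.2551,.003,1.5708+.302)
"
```

```text
fob centre [0.3664 0.258 ] len 0.0589 yaw 0.318
fob centre [0.3681 0.3549] len 0.0581 yaw 0.356
fob centre [0.5046 0.2798] len 0.0656 yaw 0.271
t 19.1 tcp [0.3807 0.2538 0.17  ] yawy 1.8691 F [ 0.25 -0.27  1.17] w 0.0854
joints [-0.96  0.2   0.27  2.13 -0.07  0.82  1.22]
SHIFT [ 12.3   5.3 167. ] TURN -0.21
```

```bash
python3 -c "
from h import *
goto(.3668,.2575,.004,1.5708+.312)
"
```

```text
t 19.1 tcp [0.3807 0.2538 0.17  ] yawy 1.8691 F [ 0.25 -0.27  1.17] w 0.0854
joints [-0.96  0.2   0.27  2.13 -0.07  0.82  1.22]
SHIFT [ 12.1   7.7 166. ] TURN -0.78
```

>>> send_rows(
  moves=[12,7.5,40,-0.8,12,7.5,80,-0.8,12,7.5,120,-0.8,12,7.5,150,-0.8,12,7.5,163,-0.8,12,7.5,166,-0.8,12,7.5,166,-0.8],
)

```text
clock: 19.98
tcp_pos: [0.367, 0.2588, 0.005]
orientation: [-0.491, 3.102, 0.001]
contact_force: [1.3, -0.1, 0.2]
grip_width: 0.0858
```

```bash
python3 -c "
from h import *
goto(.3668,.2575,.004,1.5708+.312)
save('n_w',r.grab_frame('wrist')['img'])
"
```

```text
t 19.98 tcp [0.367  0.2588 0.005 ] yawy 1.885 F [ 1.33 -0.1   0.18] w 0.0858
joints [-0.89  0.5   0.17  2.25 -0.2   0.41  1.32]
SHIFT [ 0.6 -1.2  1. ] TURN 0.13
```

View pics/n_w.png

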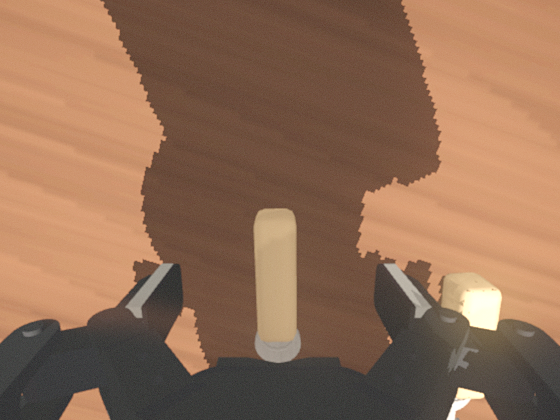

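>>> send_rows(
  moves=[0,-1,0,0,0,-1,0,0,0,-1,0,0,0,-1,0,0,0,-1,0,0,0,-1,0,0],
  hand=1,
  newtons=50,
)

```text
clock: 20.78
tcp_pos: [0.3667, 0.2579, 0.0046]
orientation: [-0.493, 3.103, 0.001]
contact_force: [-1.0, -1.1, 5.8]
grip_width: 0.0166
```

>>> send_rows(
  moves=[0,0,-30,0,0,0,-70,0,0,0,-110,0,0,0,-140,0,0,0,-140,0],
)

```text
clock: 21.4
tcp_pos: [0.3677, 0.2587, 0.1462]
orientation: [-0.492, 3.099, 0.005]
contact_force: [0.0, 0.1, -0.8]
grip_width: 0.0166
```

```bash
cat >> h.py <<'E'
BX,BA=np.array([.583,-.2005]),.115
def box(x,y): return BX+np.array([np.cos(BA)*x-np.sin(BA)*y, np.sin(BA)*x+np.cos(BA)*y])
E
python3 -c "
from h import *
p=box(-.022,-.084);print(p);goto(p[0],p[1],.15,1.5708+.115)
save('o_w',r.grab_frame('wrist')['img'])
"
```

```text
[ 0.57078404 -0.28646959]
t 21.4 tcp [0.3677 0.2587 0.1462] yawy 1.8856 F [ 0.02  0.14 -0.77] w 0.0166
joints [-0.99  0.22  0.27  2.18 -0.09  0.75  1.22]
SHIFT [ -24.3 -581.2   -5.1] TURN 11.45
```

View pics/o_w.png

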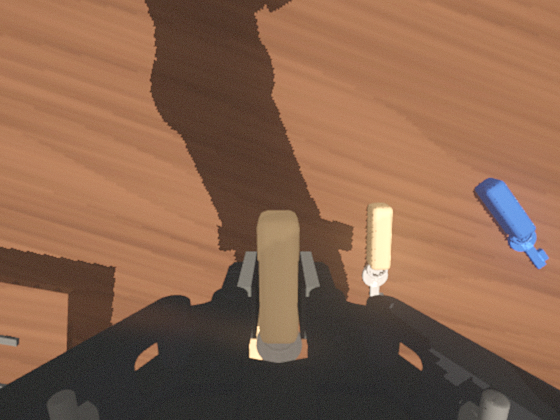

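>>> send_rows(
  moves=[-2,-40,-2,1,-4,-85,-4,2,-6,-130,-5,3,-8,-175,-5,4,-10,-220,-5,5,-12,-265,-5,6,-14,-310,-5,7,-16,-355,-5,8],
)

```text
clock: 22.45
tcp_pos: [0.4911, -0.0762, 0.1477]
orientation: [0.274, -3.127, 0.0]
contact_force: [1.2, 0.8, -1.3]
grip_width: 0.0169
```

```bash
python3 -c "
from h import *
p=box(-.022,-.084);goto(p[0],p[1],.15,1.5708+.115)
"
```

```text
t 22.45 tcp [ 0.4911 -0.0762  0.1477] yawy 1.7457 F [ 1.21  0.77 -1.32] w 0.0169
joints [-0.37  0.32  0.48  2.08 -0.2   0.79  1.98]
SHIFT [ -41.9 -220.9   -2.4] TURN 3.43
```

>>> send_rows(
  moves=[-9,-45,0,1,-18,-90,0,2,-27,-135,0,3,-36,-180,0,3.4,-42,-221,-2,3.4,-42,-221,-2,3.4,-42,-221,-2,3.4],
)

```text
clock: 23.32
tcp_pos: [0.5707, -0.2843, 0.1495]
orientation: [0.182, -3.134, -0.002]
contact_force: [-0.4, 0.6, -0.8]
grip_width: 0.0166
```

```bash
python3 -c "
from h import *
p=box(-.022,-.084);goto(p[0],p[1],.014,1.5708+.115)
save('p_w',r.grab_frame('wrist')['img'])
"
```

```text
t 23.32 tcp [ 0.5707 -0.2843  0.1495] yawy 1.6866 F [-0.41  0.58 -0.79] w 0.0166
joints [ 0.01  0.54  0.5   1.75 -0.31  0.93  2.32]
SHIFT [ -0.2  -2.4 135.4] TURN 0.05
```

View pics/p_w.png

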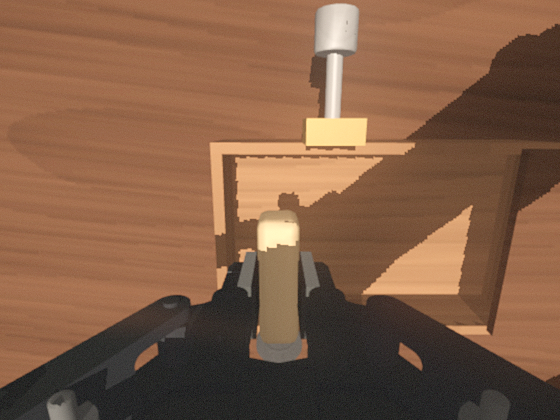

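>>> send_rows(
  moves=[0,-2,30,0,0,-2,60,0,0,-2,90,0,0,-2,115,0,0,-2,128,0,0,-2,134,0,0,-2,134,0],
)

```text
clock: 24.25
tcp_pos: [0.5721, -0.287, 0.0176]
orientation: [-0.182, 3.136, -0.0]
contact_force: [0.2, -0.0, -0.2]
grip_width: 0.0166
```

>>> send_rows(
  moves=[0,0,0,0,0,0,0,0,0,0,0,0,0,0,0,0],
  hand=0.62,
)

```text
clock: 24.75
tcp_pos: [0.5725, -0.2875, 0.0179]
orientation: [-0.182, 3.135, -0.001]
contact_force: [0.4, 1.2, 4.6]
grip_width: 0.0326
```

>>> send_rows(
  moves=[0,0,-30,0,0,0,-60,0,0,0,-100,0,0,0,-134,0,0,0,-134,0],
)

```text
clock: 25.38
tcp_pos: [0.5733, -0.2882, 0.1541]
orientation: [-0.181, 3.132, -0.003]
contact_force: [0.5, -0.4, -0.7]
grip_width: 0.0326
```

```bash
python3 -c "
from h import *
goto(.38,.34,.17,1.5708+.35)
save('q_w',r.grab_frame('wrist')['img'])
save('q_t',cv2.resize(r.grab_frame('top')['img'][130:310,80:420],None,fx=2.3,fy=2.3,interpolation=cv2.INTER_CUBIC))
"
```

```text
t 25.38 tcp [ 0.5733 -0.2882  0.1541] yawy 1.6863 F [ 0.47 -0.36 -0.68] w 0.0326
joints [ 0.01  0.54  0.51  1.74 -0.32  0.94  2.33]
SHIFT [119.5 646.3 -17.8] TURN -13.43
```

View pics/q_w.png

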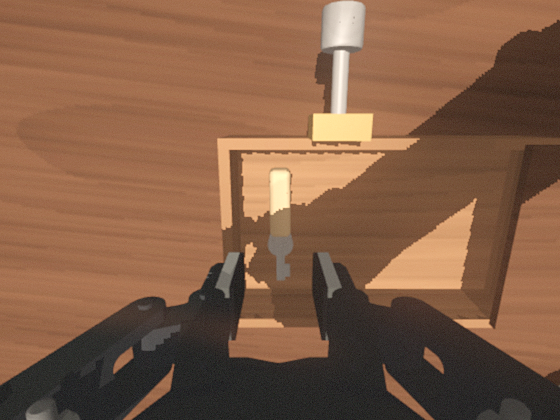

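View pics/q_t.png

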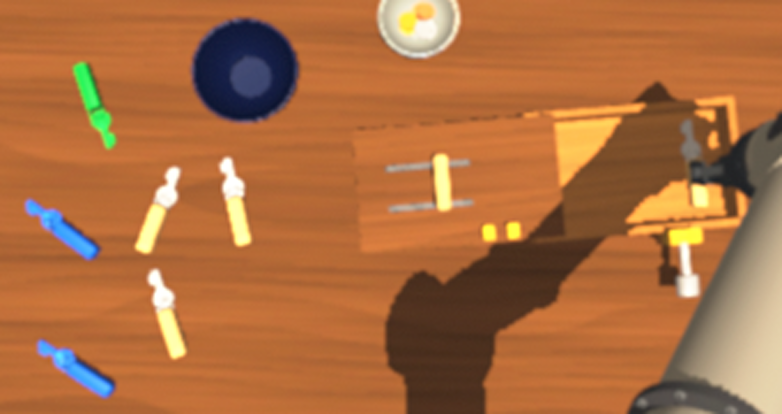

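>>> send_rows(
  moves=[9,50,0,-1,18,100,0,-2,28,150,0,-3,37,200,0,-4,46,250,0,-5,55,300,-2,-6,65,350,-4,-7,74,400,-6,-8],
  hand=0,
)

```text
clock: 26.48
tcp_pos: [0.4504, 0.1028, 0.1562]
orientation: [0.401, -3.114, 0.001]
contact_force: [0.3, 1.5, 0.2]
grip_width: 0.0851
```

```bash
python3 -c "
from h import *
goto(.38,.34,.17,1.5708+.35)"
```

```text
t 26.48 tcp [0.4504 0.1028 0.1562] yawy 1.827 F [0.33 1.47 0.22] w 0.0851
joints [-0.73  0.24  0.43  2.14 -0.14  0.79  1.61]
SHIFT [  8.  247.3 -13.9] TURN -5.37
```

>>> send_rows(
  moves=[2,50,-4,-2,4,100,-8,-3,6,150,-12,-4,8,200,-14,-5.4,8,247,-14,-5.4,8,247,-14,-5.4,8,247,-14,-5.4],
)

```text
clock: 27.35
tcp_pos: [0.3815, 0.3373, 0.1701]
orientation: [0.546, -3.092, 0.003]
contact_force: [0.6, 0.3, 0.1]
grip_width: 0.0856
```

```bash
python3 -c "
from h import *
goto(.3681,.354,.004,1.5708+.35)
save('s_w',r.grab_frame('wrist')['img'])"
```

```text
t 27.35 tcp [0.3815 0.3373 0.1701] yawy 1.9205 F [0.58 0.35 0.12] w 0.0856
joints [-1.09  0.28  0.29  2.02 -0.11  0.85  1.18]
SHIFT [  6.5  20.6 166.1] TURN -0.02
```

View pics/s_w.png

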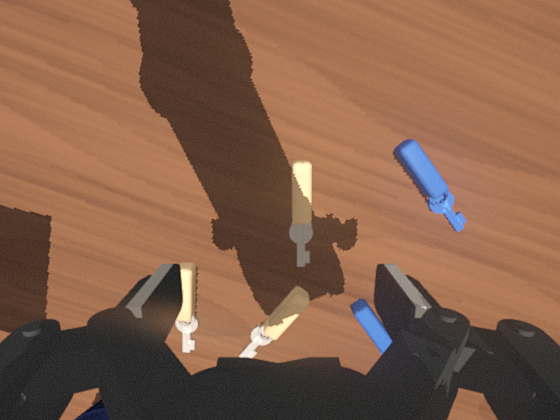

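```bash
python3 -c "
from h import *
f=r.grab_frame('wrist')
p,y=fob(f,(302.5,161.5),(301.5,222.5))
fob(f,(299,294),(270,331))
fob(f,(189,264),(187,316))
goto(p[0],p[1],.004,1.5708+y)"
```

```text
fob centre [0.3677 0.3551] len 0.0572 yaw 0.352
fob centre [0.4908 0.3831] len 0.0521 yaw -0.253
fob centre [0.5002 0.2836] len 0.0583 yaw 0.24
t 27.45 tcp [0.3822 0.3367 0.1706] yawy 1.9185 F [-0.55 -0.47 -0.96] w 0.0855
joints [-1.09  0.28  0.29  2.02 -0.11  0.85  1.18]
SHIFT [  7.2  22.4 166.6] TURN -0.24
```

>>> send_rows(
  moves=[7,22,30,-0.2,7,22,70,-0.2,7,22,110,-0.2,7,22,145,-0.2,7,22,160,-0.2,7,22,166,-0.2,7,22,166,-0.2],
)

```text
clock: 28.32
tcp_pos: [0.3684, 0.3569, 0.0059]
orientation: [-0.551, 3.092, 0.001]
contact_force: [-1.2, 0.2, -0.4]
grip_width: 0.0854
```

>>> send_rows(
  moves=[0,0,0,0,0,0,0,0,0,0,0,0,0,0,0,0,0,0,0,0,0,0,0,0],
  hand=1,
)

```text
clock: 29.08
tcp_pos: [0.368, 0.357, 0.0057]
orientation: [-0.552, 3.092, 0.001]
contact_force: [-0.6, -0.9, 5.8]
grip_width: 0.0169
```

>>> send_rows(
  moves=[0,0,-30,0,0,0,-70,0,0,0,-110,0,0,0,-145,0,0,0,-145,0],
)

```text
clock: 29.7
tcp_pos: [0.369, 0.3581, 0.1527]
orientation: [-0.551, 3.089, 0.006]
contact_force: [0.1, 0.3, -0.7]
grip_width: 0.0171
```

```bash
python3 -c "
from h import *
p=box(-.022,-.036);goto(p[0],p[1],.15,1.5708+.115)
save('u_w',r.grab_frame('wrist')['img'])"
```

```text
t 29.7 tcp [0.369  0.3581 0.1527] yawy 1.9239 F [ 0.14  0.34 -0.75] w 0.0171
joints [-1.13  0.31  0.28  2.03 -0.12  0.81  1.15]
SHIFT [  22.3 -628.     0.7] TURN 13.64
```

View pics/u_w.png

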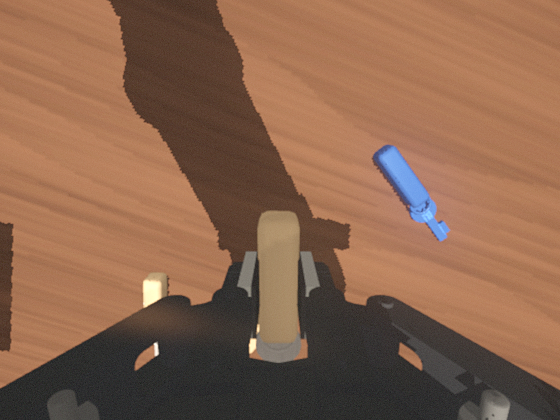

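>>> send_rows(
  moves=[1,-40,0,1,3,-85,0,2,5,-130,0,3,6,-175,0,4,8,-220,0,5,10,-265,0,6,11,-310,0,7,13,-355,0,8],
)

```text
clock: 30.75
tcp_pos: [0.4777, 0.0177, 0.1489]
orientation: [0.334, -3.121, 0.001]
contact_force: [0.3, 1.5, -1.0]
grip_width: 0.0166
```

```bash
python3 -c "
from h import *
p=box(-.022,-.036);goto(p[0],p[1],.15,1.5708+.115)"
```

```text
t 30.75 tcp [0.4777 0.0177 0.1489] yawy 1.784 F [ 0.27  1.45 -1.03] w 0.0166
joints [-0.57  0.28  0.47  2.12 -0.18  0.78  1.8 ]
SHIFT [ -31.3 -269.2   -1.1] TURN 5.63
```

>>> send_rows(
  moves=[-6,-45,0,1,-12,-90,0,2,-18,-135,0,3,-24,-180,0,4,-28,-225,0,5,-31,-266,0,5.6,-31,-266,0,5.6,-31,-266,0,5.6],
)

```text
clock: 31.75
tcp_pos: [0.5641, -0.2332, 0.1486]
orientation: [0.182, -3.133, -0.002]
contact_force: [0.5, 0.6, -0.9]
grip_width: 0.0163
```

```bash
python3 -c "
from h import *
p=box(-.022,-.036);goto(p[0],p[1],.0165,1.5708+.115)"
```

```text
t 31.75 tcp [ 0.5641 -0.2332  0.1486] yawy 1.6867 F [ 0.49  0.57 -0.9 ] w 0.0163
joints [-0.09  0.5   0.52  1.82 -0.31  0.9   2.25]
SHIFT [ -0.9  -5.8 132.1] TURN 0.05
```

>>> send_rows(
  moves=[-1,-4.5,30,0,-1,-4.5,60,0,-1,-4.5,90,0,-1,-4.5,115,0,-1,-4.5,127,0,-1,-4.5,132,0,-1,-4.5,132,0],
)

```text
clock: 32.62
tcp_pos: [0.5669, -0.2383, 0.0186]
orientation: [-0.183, 3.136, -0.0]
contact_force: [0.6, -0.3, -0.8]
grip_width: 0.0167
```

>>> send_rows(
  moves=[0,0,0,0,0,0,0,0,0,0,0,0,0,0,0,0],
  hand=0.62,
)

```text
clock: 33.12
tcp_pos: [0.5668, -0.2386, 0.0185]
orientation: [-0.182, 3.136, -0.0]
contact_force: [0.6, -0.4, 1.1]
grip_width: 0.0324
```

>>> send_rows(
  moves=[0,0,-30,0,0,0,-60,0,0,0,-100,0,0,0,-134,0,0,0,-134,0],
)

```text
clock: 33.75
tcp_pos: [0.5683, -0.2395, 0.1552]
orientation: [-0.181, 3.131, -0.003]
contact_force: [0.0, 0.9, 0.1]
grip_width: 0.0323
```

```bash
python3 -c "
from h import *
goto(.505,.265,.17,1.5708+.24)
save('v_w',r.grab_frame('wrist')['img'])
save('v_t',cv2.resize(r.grab_frame('top')['img'][130:310,80:420],None,fx=2.3,fy=2.3,interpolation=cv2.INTER_CUBIC))
"
```

```text
t 33.75 tcp [ 0.5683 -0.2395  0.1552] yawy 1.6864 F [0.02 0.86 0.14] w 0.0323
joints [-0.09  0.5   0.53  1.8  -0.31  0.91  2.26]
SHIFT [  4.6 508.4 -15.8] TURN -7.13
```

View pics/v_w.png

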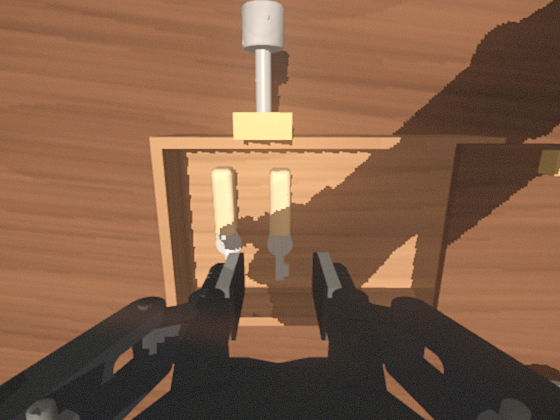

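View pics/v_t.png

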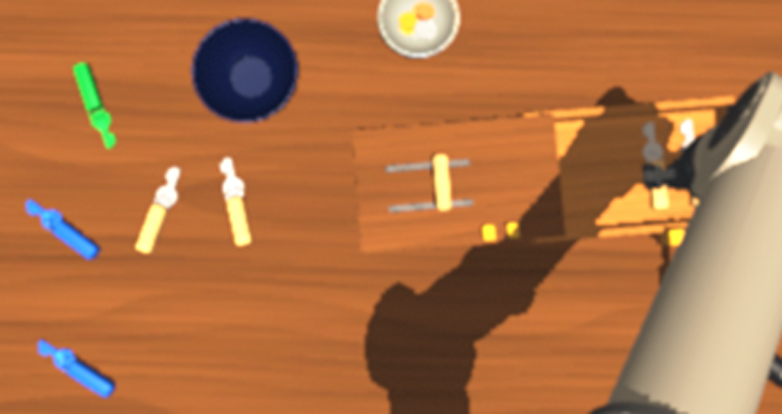

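>>> send_rows(
  moves=[1,50,-2,-1,1,100,-4,-1,2,150,-6,-2,2,200,-8,-3,3,250,-10,-4,3,300,-12,-5,4,350,-14,-6,4,400,-16,-7],
  hand=0,
)

```text
clock: 34.85
tcp_pos: [0.5151, 0.1596, 0.167]
orientation: [0.374, -3.117, 0.001]
contact_force: [0.8, -0.1, -0.1]
grip_width: 0.0853
```

>>> send_rows(
  moves=[0,50,0,0,0,95,0,0,0,106,0,0,0,106,0,0,0,106,0,0],
)

```text
clock: 35.48
tcp_pos: [0.4918, 0.2592, 0.1679]
orientation: [0.369, -3.119, 0.002]
contact_force: [-0.5, -0.4, 0.2]
grip_width: 0.0856
```

```bash
python3 -c "
from h import *
goto(.5046,.28,.004,1.5708+.245)
save('w_w',r.grab_frame('wrist')['img'])"
```

```text
t 35.48 tcp [0.4918 0.2592 0.1679] yawy 1.8062 F [-0.48 -0.37  0.16] w 0.0856
joints [-0.93  0.37  0.42  1.93 -0.19  0.88  1.39]
SHIFT [-17.4  17.5 163.8] TURN -0.55
```

View pics/w_w.png

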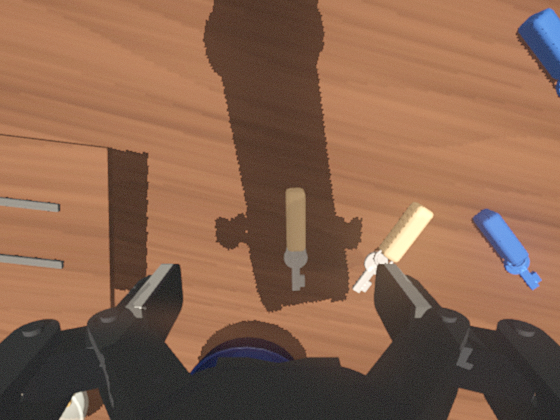

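```bash
python3 -c "
from h import *
f=r.grab_frame('wrist')
p,y=fob(f,(295,187.5),(296,247.5))
fob(f,(424,209),(393,258))
goto(p[0],p[1],.004,1.5708+y)
t=r.grab_frame('top');print(ray(t,[[187,160],[187,183]],.05).round(3))"
```

```text
fob centre [0.5045 0.279 ] len 0.0583 yaw 0.265
fob centre [0.4947 0.3865] len 0.0545 yaw -0.221
t 35.58 tcp [0.492  0.2594 0.1682] yawy 1.806 F [-0.79 -0.89 -0.77] w 0.0858
joints [-0.93  0.37  0.42  1.93 -0.19  0.88  1.39]
SHIFT [-16.8  16.3 164.2] TURN -1.73
[[0.691 0.27  0.05 ]
 [0.626 0.268 0.05 ]]
```

>>> send_rows(
  moves=[-17,16.5,30,-1,-17,16.5,70,-1.2,-17,16.5,110,-1.2,-17,16.5,145,-1.2,-17,16.5,158,-1.2,-17,16.5,164,-1.2,-17,16.5,164,-1.2],
)

```text
clock: 36.5
tcp_pos: [0.5048, 0.2815, 0.0051]
orientation: [-0.405, 3.114, 0.001]
contact_force: [0.4, 0.4, 1.3]
grip_width: 0.0856
```

>>> send_rows(
  moves=[0,0,0,0,0,0,0,0,0,0,0,0,0,0,0,0,0,0,0,0,0,0,0,0],
  hand=1,
)

```text
clock: 37.25
tcp_pos: [0.5044, 0.2815, 0.0048]
orientation: [-0.405, 3.115, 0.001]
contact_force: [-0.3, -0.7, 5.5]
grip_width: 0.0169
```

>>> send_rows(
  moves=[0,0,-30,0,0,0,-70,0,0,0,-110,0,0,0,-155,0,0,0,-155,0],
)

```text
clock: 37.88
tcp_pos: [0.5061, 0.2824, 0.1626]
orientation: [-0.405, 3.11, 0.005]
contact_force: [0.0, -0.3, -1.2]
grip_width: 0.0174
```

```bash
python3 -c "
from h import *
p=box(-.022,.012);goto(p[0],p[1],.155,1.5708+.115)
save('x_w',r.grab_frame('wrist')['img'])"
```

```text
t 37.88 tcp [0.5061 0.2824 0.1626] yawy 1.8296 F [ 0.02 -0.28 -1.22] w 0.0174
joints [-0.94  0.41  0.42  1.88 -0.21  0.88  1.41]
SHIFT [  69.3 -471.5    5.9] TURN 8.24
```

View pics/x_w.png

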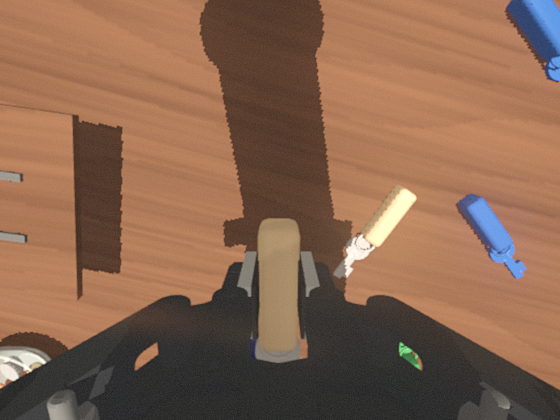

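>>> send_rows(
  moves=[6,-40,0,1,12,-85,0,2,19,-130,0,3,26,-175,0,4,33,-220,0,5,39,-265,0,6,46,-310,0,7,52,-355,0,8],
)

```text
clock: 38.92
tcp_pos: [0.5436, -0.0763, 0.1576]
orientation: [0.187, -3.133, -0.0]
contact_force: [1.5, 0.3, -0.3]
grip_width: 0.0169
```

```bash
python3 -c "
from h import *
p=box(-.022,.012);goto(p[0],p[1],.15,1.5708+.115)"
```

```text
t 38.92 tcp [ 0.5436 -0.0763  0.1576] yawy 1.6898 F [ 1.52  0.26 -0.32] w 0.0169
joints [-0.4   0.39  0.53  1.96 -0.26  0.86  1.96]
SHIFT [  -2.5 -115.9    7.6] TURN 0.23
```

>>> send_rows(
  moves=[0,-40,2,0.2,-1,-80,5,0.2,-2,-112,8,0.2,-2,-112,8,0.2,-2,-112,8,0.2],
)

```text
clock: 39.55
tcp_pos: [0.5592, -0.1851, 0.1499]
orientation: [0.182, -3.134, -0.002]
contact_force: [0.7, 0.1, -0.3]
grip_width: 0.0168
```

```bash
python3 -c "
from h import *
p=box(-.022,.012);goto(p[0],p[1],.0165,1.5708+.115)"
```

```text
t 39.55 tcp [ 0.5592 -0.1851  0.1499] yawy 1.687 F [ 0.69  0.08 -0.35] w 0.0168
joints [-0.19  0.47  0.53  1.87 -0.3   0.89  2.18]
SHIFT [ -0.2  -6.2 133.4] TURN 0.07
```

>>> send_rows(
  moves=[0,-5,30,0,0,-5,60,0,0,-5,90,0,0,-5,115,0,0,-5,127,0,0,-5,132,0,0,-5,132,0],
)

```text
clock: 40.42
tcp_pos: [0.5609, -0.1908, 0.0196]
orientation: [-0.182, 3.136, 0.0]
contact_force: [0.6, 0.1, -1.1]
grip_width: 0.0167
```

>>> send_rows(
  moves=[0,0,0,0,0,0,0,0,0,0,0,0,0,0,0,0],
  hand=0.62,
)

```text
clock: 40.92
tcp_pos: [0.5607, -0.1911, 0.0195]
orientation: [-0.182, 3.136, -0.0]
contact_force: [0.3, 0.7, 0.3]
grip_width: 0.0323
```

>>> send_rows(
  moves=[0,0,-30,0,0,0,-60,0,0,0,-100,0,0,0,-134,0,0,0,-134,0],
)

```text
clock: 41.55
tcp_pos: [0.5624, -0.1918, 0.1561]
orientation: [-0.181, 3.131, -0.002]
contact_force: [0.4, 0.0, -0.4]
grip_width: 0.0321
```

```bash
python3 -c "
from h import *
goto(.485,.37,.17,1.5708-.24)
save('y_w',r.grab_frame('wrist')['img'])
save('y_t',cv2.resize(r.grab_frame('top')['img'][130:310,80:420],None,fx=2.3,fy=2.3,interpolation=cv2.INTER_CUBIC))
"
```

```text
t 41.55 tcp [ 0.5624 -0.1918  0.1561] yawy 1.6864 F [ 0.37  0.04 -0.42] w 0.0321
joints [-0.19  0.47  0.54  1.86 -0.31  0.89  2.19]
SHIFT [ 11.9 566.9 -14.8] TURN 20.38
```

View pics/y_w.png

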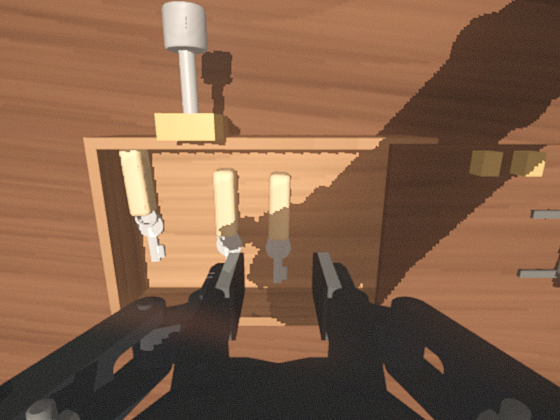

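View pics/y_t.png

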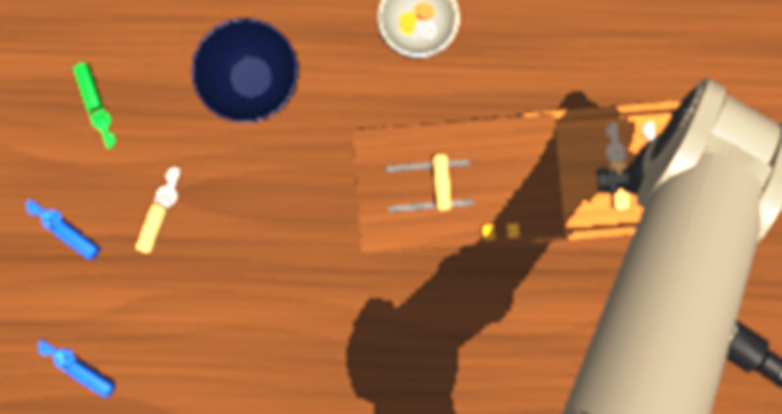

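>>> send_rows(
  moves=[1,50,-2,2,2,100,-4,4,3,150,-6,6,4,200,-8,8,5,250,-10,10,6,300,-12,12,7,350,-14,14,8,400,-14,16],
  hand=0,
)

```text
clock: 42.65
tcp_pos: [0.5053, 0.2067, 0.1661]
orientation: [-0.258, -3.129, 0.002]
contact_force: [1.4, 0.3, 0.0]
grip_width: 0.0855
```

```bash
python3 -c "
from h import *
goto(.485,.37,.17,1.5708-.24)"
```

```text
t 42.65 tcp [0.5053 0.2067 0.1661] yawy 1.4063 F [1.35 0.35 0.02] w 0.0855
joints [-0.95  0.38  0.56  1.96 -0.26  0.88  1.16]
SHIFT [ 46.8 157.8  -4. ] TURN 4.33
```

>>> send_rows(
  moves=[14,50,-2,2,28,100,-4,4,46,156,-4,4.3,46,156,-4,4.3,46,156,-4,4.3],
)

```text
clock: 43.28
tcp_pos: [0.4859, 0.3658, 0.1699]
orientation: [-0.373, -3.118, 0.004]
contact_force: [-0.6, -0.8, 0.2]
grip_width: 0.0856
```

```bash
python3 -c "
from h import *
goto(.495,.386,.004,1.5708-.25)
save('z_w',r.grab_frame('wrist')['img'])"
```

```text
t 43.27 tcp [0.4859 0.3658 0.1699] yawy 1.3326 F [-0.6  -0.77  0.21] w 0.0856
joints [-1.15  0.48  0.54  1.81 -0.3   0.94  0.85]
SHIFT [ -4.3  22.2 165.8] TURN 0.68
```

View pics/z_w.png

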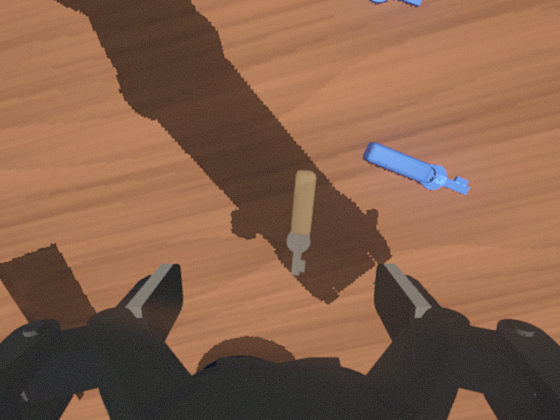

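```bash
python3 -c "
from h import *
f=r.grab_frame('wrist')
p,y=fob(f,(306,170.5),(300,232.5))
goto(p[0],p[1],.005,1.5708+y)"
```

```text
fob centre [0.4936 0.3866] len 0.0592 yaw -0.313
t 43.38 tcp [0.4867 0.3647 0.1706] yawy 1.3299 F [-0.64  0.15 -0.34] w 0.0849
joints [-1.15  0.48  0.54  1.81 -0.3   0.94  0.85]
SHIFT [ -1.5  23.2 165.6] TURN 4.16
```

>>> send_rows(
  moves=[-1.5,23,30,3.5,-1.5,23,70,3.5,-1.5,23,110,3.5,-1.5,23,145,3.5,-1.5,23,159,3.5,-1.5,23,165,3.5,-1.5,23,165,3.5],
  hand=0.4,
)

```text
clock: 44.25
tcp_pos: [0.4941, 0.3887, 0.0071]
orientation: [0.47, 3.105, 0.001]
contact_force: [-0.5, -0.0, -0.4]
grip_width: 0.0512
```

>>> send_rows(
  moves=[0,0,0,0,0,0,0,0,0,0,0,0,0,0,0,0,0,0,0,0],
  hand=1,
)

```text
clock: 44.88
tcp_pos: [0.494, 0.3893, 0.0075]
orientation: [0.469, 3.106, 0.002]
contact_force: [-0.9, -0.3, 6.1]
grip_width: 0.0169
```

>>> send_rows(
  moves=[0,0,-30,0,0,0,-70,0,0,0,-110,0,0,0,-155,0,0,0,-155,0],
)

```text
clock: 45.5
tcp_pos: [0.4954, 0.3901, 0.1653]
orientation: [0.468, 3.102, 0.009]
contact_force: [0.7, 0.1, -2.1]
grip_width: 0.0166
```

```bash
python3 -c "
from h import *
p=box(-.022,.058);goto(p[0],p[1],.155,1.5708+.115)
save('za_w',r.grab_frame('wrist')['img'])"
```

```text
t 45.5 tcp [0.4954 0.3901 0.1653] yawy 1.271 F [ 0.72  0.12 -2.14] w 0.0166
joints [-1.17  0.52  0.55  1.76 -0.33  0.95  0.79]
SHIFT [-214.5 -494.2    7.8] TURN -23.76
```

View pics/za_w.png

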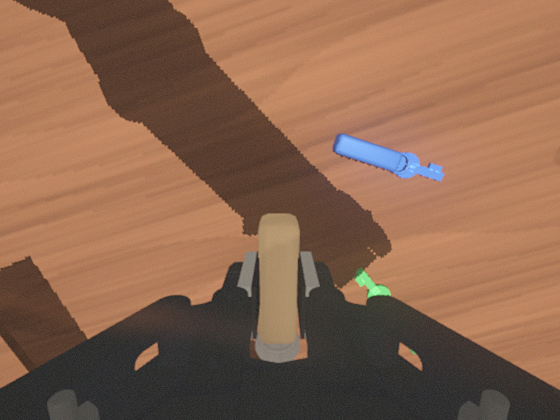

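>>> send_rows(
  moves=[-18,-42,0,-2,-36,-84,0,-4,-54,-126,0,-6,-72,-168,0,-8,-90,-210,0,-10,-108,-252,0,-12,-126,-294,0,-14,-144,-336,0,-16],
)

```text
clock: 46.55
tcp_pos: [0.5307, 0.0239, 0.16]
orientation: [-0.029, -3.139, 0.001]
contact_force: [0.5, 0.8, -1.4]
grip_width: 0.0166
```

```bash
python3 -c "
from h import *
p=box(-.022,.058);goto(p[0],p[1],.155,1.5708+.115)"
```

```text
t 46.55 tcp [0.5307 0.0239 0.16  ] yawy 1.5521 F [ 0.51  0.79 -1.42] w 0.0166
joints [-0.62  0.37  0.57  2.   -0.26  0.85  1.64]
SHIFT [ -27.  -168.8    5. ] TURN -7.66
```

>>> send_rows(
  moves=[-7,-40,0,-2,-14,-80,0,-4,-21,-120,2,-6,-26,-162,4,-7.6,-26,-162,4,-7.6,-26,-162,4,-7.6],
)

```text
clock: 47.3
tcp_pos: [0.5536, -0.1366, 0.1561]
orientation: [0.176, -3.134, -0.001]
contact_force: [-0.0, 1.2, -0.2]
grip_width: 0.0168
```

```bash
python3 -c "
from h import *
p=box(-.022,.058);goto(p[0],p[1],.0185,1.5708+.115)
save('zb_w',r.grab_frame('wrist')['img'])"
```

```text
t 47.3 tcp [ 0.5536 -0.1366  0.1561] yawy 1.683 F [-0.04  1.16 -0.22] w 0.0168
joints [-0.29  0.43  0.55  1.91 -0.29  0.88  2.09]
SHIFT [ -0.2  -9.  137.6] TURN -0.16
```

View pics/zb_w.png

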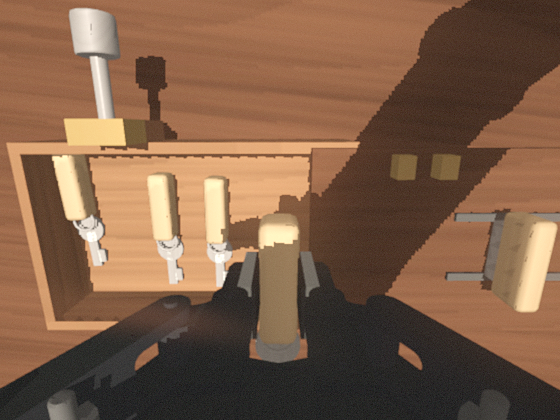

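```bash
python3 -c "
from h import *
f=r.grab_frame('wrist')
for n,P in [('lid',ray(f,[[312,155],[309,245]],.068)),('keyB',ray(f,[[205,182],[228,182],[229,238]],.030))]:
  d=P[:,:2]-BX; print(n,np.c_[np.cos(BA)*d[:,0]+np.sin(BA)*d[:,1],-np.sin(BA)*d[:,0]+np.cos(BA)*d[:,1]].round(4))
d=r.get_obs()['tcp_pos'][:2]-BX;print(-np.sin(BA)*d[0]+np.cos(BA)*d[1])"
```

```text
lid [[-0.0682  0.0922]
 [-0.0002  0.0917]]
keyB [[-0.0424  0.0065]
 [-0.0424  0.0259]
 [ 0.0077  0.0247]]
0.06778656690533182
```

>>> send_rows(
  moves=[0,-9,20,0,0,-9,50,0,0,-9,80,0,0,-9,80,0],
)

```text
clock: 47.9
tcp_pos: [0.5531, -0.1456, 0.0743]
orientation: [0.177, -3.131, -0.001]
contact_force: [0.1, -0.1, -1.0]
grip_width: 0.0168
```

```bash
python3 -c "
from h import *
d=r.get_obs()['tcp_pos'][:2]-BX;print(-np.sin(BA)*d[0]+np.cos(BA)*d[1])
p=box(-.022,.0585);goto(p[0],p[1],.0185,1.5708+.115)
save('zc_w',r.grab_frame('wrist')['img'])"
```

```text
0.05796940541685266
t 47.9 tcp [ 0.5531 -0.1456  0.0743] yawy 1.6836 F [ 0.05 -0.06 -0.96] w 0.0168
joints [-0.22  0.55  0.48  1.95 -0.37  0.73  2.17]
SHIFT [-1.7  0.5 55.8] TURN -0.12
```

View pics/zc_w.png

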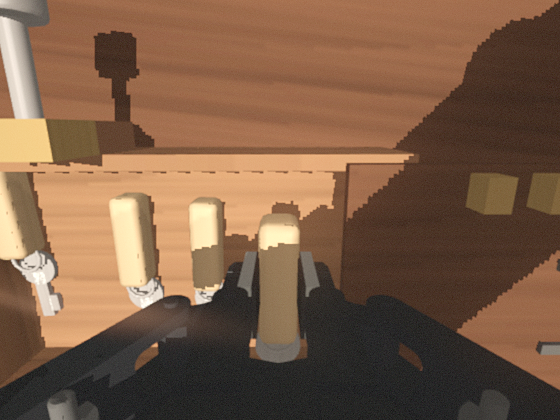

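>>> send_rows(
  moves=[-1,0,15,0,-1,0,30,0,-1,0,40,0,-1,0,46,0,-1,0,50,0,-1,0,50,0],
)

```text
clock: 48.7
tcp_pos: [0.5564, -0.1462, 0.0272]
orientation: [0.176, -3.137, -0.0]
contact_force: [-0.1, -0.2, -0.2]
grip_width: 0.0164
```

```bash
python3 -c "
from h import *
p=box(-.022,.0585);goto(p[0],p[1],.0185,1.5708+.115)
save('zd_w',r.grab_frame('wrist')['img']);save('zd_s',r.grab_frame('scene')['img'])"
```

```text
t 48.7 tcp [ 0.5564 -0.1462  0.0272] yawy 1.683 F [-0.07 -0.23 -0.22] w 0.0164
joints [-0.18  0.63  0.43  1.96 -0.42  0.64  2.21]
SHIFT [1.8 1.5 8.7] TURN -0.16
```

View pics/zd_w.png

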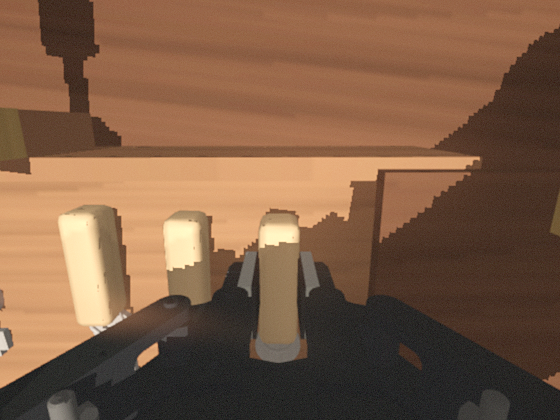

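>>> send_rows(
  moves=[0,0,3,0,0,0,6,0,0,0,6,0],
)

```text
clock: 49.18
tcp_pos: [0.5572, -0.1464, 0.0231]
orientation: [-0.176, 3.135, 0.001]
contact_force: [-5.7, 1.0, 17.8]
grip_width: 0.0171
```

>>> send_rows(
  moves=[0,0,0,0,0,0,0,0,0,0,0,0],
  hand=0.7,
)

```text
clock: 49.55
tcp_pos: [0.5575, -0.1503, 0.0234]
orientation: [-0.171, 3.133, -0.007]
contact_force: [-3.0, -7.0, 13.8]
grip_width: 0.0256
```

>>> send_rows(
  moves=[0,0,-20,0,0,0,-50,0,0,0,-90,0,0,0,-134,0,0,0,-134,0],
)

```text
clock: 50.18
tcp_pos: [0.5589, -0.1464, 0.1592]
orientation: [-0.177, 3.129, -0.001]
contact_force: [-0.2, 0.5, 0.0]
grip_width: 0.0257
```

```bash
python3 -c "
from h import *
goto(.556,.035,.079,1.5708+.115)
save('ze_w',r.grab_frame('wrist')['img'])"
```

```text
t 50.17 tcp [ 0.5589 -0.1464  0.1592] yawy 1.6835 F [-0.2   0.5   0.01] w 0.0257
joints [-0.28  0.44  0.56  1.9  -0.3   0.88  2.11]
SHIFT [-16.9 180.6  80.2] TURN -0.13
```

View pics/ze_w.png

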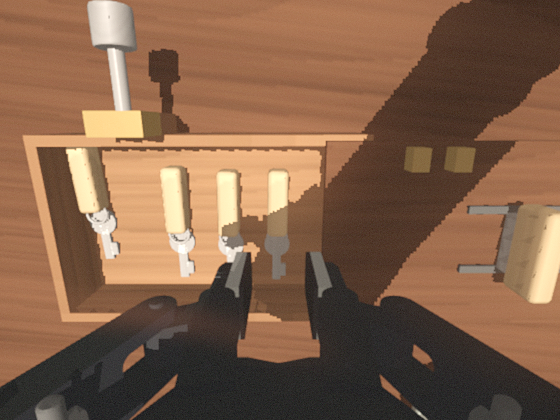

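```bash
python3 -c "
from h import *
f=r.grab_frame('wrist')
for n,P in [('D',ray(f,[[72,152],[96,148],[80,214],[104,210]],.030)),('E',ray(f,[[163,170],[187,168],[167,234],[190,233]],.030))]:
  d=P[:,:2]-BX; print(n,np.c_[np.cos(BA)*d[:,0]+np.sin(BA)*d[:,1],-np.sin(BA)*d[:,0]+np.cos(BA)*d[:,1]].round(4))
im=f['img'];save('zf',cv2.resize(im[120:330,30:330],None,fx=2.6,fy=2.6,interpolation=cv2.INTER_CUBIC))"
```

```text
D [[-0.0642 -0.1122]
 [-0.0674 -0.0919]
 [-0.0111 -0.1145]
 [-0.0146 -0.0931]]
E [[-0.0492 -0.0386]
 [-0.0509 -0.0183]
 [ 0.0075 -0.0406]
 [ 0.0066 -0.0202]]
```

View pics/zf.png

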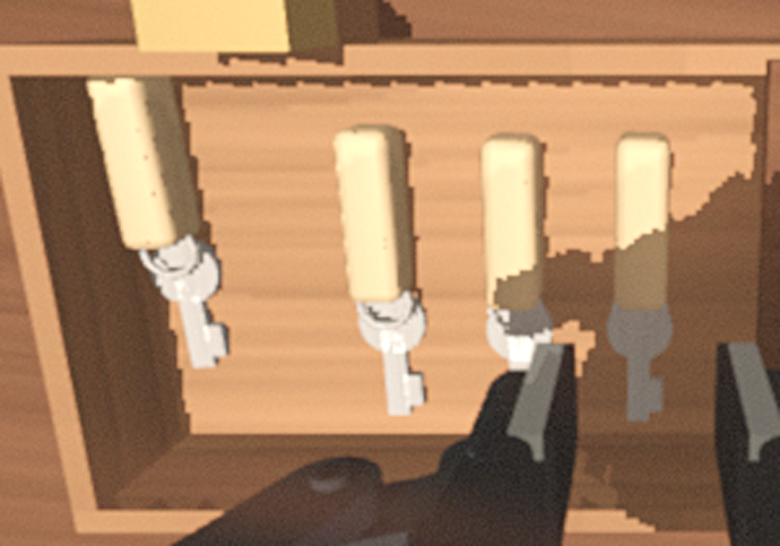

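>>> send_rows(
  moves=[-5,50,0,0,-10,100,0,0,-15,150,0,0,-17,180,5,0,-17,180,40,0,-17,180,70,0,-17,180,79,0,-17,180,79,0],
  hand=0,
)

```text
clock: 51.28
tcp_pos: [0.5525, 0.0344, 0.0756]
orientation: [0.176, -3.135, 0.001]
contact_force: [-0.0, -0.3, 0.6]
grip_width: 0.0853
```

```bash
python3 -c "
from h import *
goto(.556,.035,.079,1.5708+.115)
save('zg_w',r.grab_frame('wrist')['img'])"
```

```text
t 51.27 tcp [0.5525 0.0344 0.0756] yawy 1.6829 F [-0.04 -0.35  0.61] w 0.0853
joints [-0.54  0.52  0.47  2.   -0.36  0.7   1.84]
SHIFT [-3.5  0.2 -3.4] TURN -0.17
```

View pics/zg_w.png

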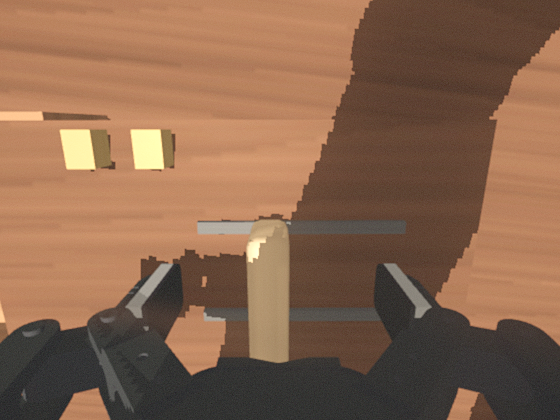

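>>> send_rows(
  moves=[-2,-4,-2,0,-2,-4,-2,0,-2,-4,-2,0,-2,-4,-2,0,-2,-4,-2,0,-2,-4,-2,0,-2,-4,-2,0],
  hand=1,
  newtons=40,
)

```text
clock: 52.2
tcp_pos: [0.5557, 0.0309, 0.0786]
orientation: [-0.176, 3.136, 0.0]
contact_force: [-1.3, 0.3, 5.3]
grip_width: 0.0156
```

>>> send_rows(
  moves=[0,-8,0,0,0,-18,0,0,0,-33,0,0,0,-48,0,0,0,-63,0,0,0,-78,0,0,0,-93,0,0,0,-108,0,0],
)

```text
clock: 53.2
tcp_pos: [0.5679, -0.0758, 0.0786]
orientation: [-0.178, 3.137, 0.002]
contact_force: [-1.6, 4.2, 6.5]
grip_width: 0.0154
```

```bash
python3 -c "
from h import *
goto(.5806,-.181,.079,1.5708+.115)
save('zh_w',r.grab_frame('wrist')['img'])"
```

```text
t 53.2 tcp [ 0.5679 -0.0758  0.0786] yawy 1.684 F [-1.55  4.24  6.52] w 0.0154
joints [-0.33  0.54  0.47  1.95 -0.36  0.73  2.03]
SHIFT [  -0.7 -106.    -0.6] TURN -0.1
```

View pics/zh_w.png

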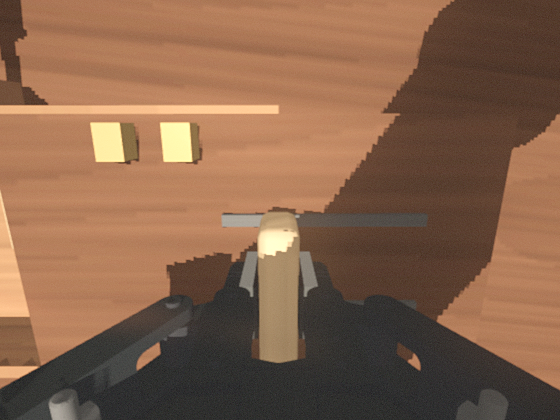

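>>> send_rows(
  moves=[0,-15,0,0,0,-30,0,0,0,-45,0,0,0,-60,0,0,0,-75,0,0,0,-90,0,0,0,-102,0,0,0,-112,0,0],
)

```text
clock: 54.25
tcp_pos: [0.5807, -0.1872, 0.0786]
orientation: [-0.177, 3.136, 0.002]
contact_force: [-1.4, 3.3, 6.4]
grip_width: 0.0154
```

>>> send_rows(
  moves=[0,0,0,0,0,0,0,0],
)

```text
clock: 54.5
tcp_pos: [0.5807, -0.187, 0.0786]
orientation: [-0.177, 3.136, 0.001]
contact_force: [-1.6, 1.5, 6.9]
grip_width: 0.0156
```

```bash
python3 -c "
from h import *
goto(.5806,-.181,.079,1.5708+.115)
save('zi_w',r.grab_frame('wrist')['img'])"
```

```text
t 54.5 tcp [ 0.5807 -0.187   0.0786] yawy 1.6837 F [-1.57  1.46  6.92] w 0.0156
joints [-0.13  0.59  0.46  1.86 -0.37  0.77  2.21]
SHIFT [-0.6  5.9 -0.4] TURN -0.12
```

View pics/zi_w.png

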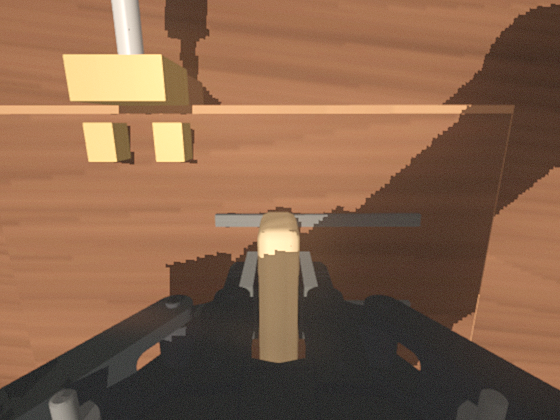

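>>> send_rows(
  moves=[0,-2,0,0,0,-4,0,0,0,-6,0,0,0,-6,0,0],
)

```text
clock: 55.05
tcp_pos: [0.5813, -0.1921, 0.0786]
orientation: [-0.178, 3.136, 0.003]
contact_force: [-1.6, 4.2, 8.3]
grip_width: 0.0155
```

```bash
python3 -c "
from h import *
goto(.5806,-.181,.079,1.5708+.115)
save('zj_w',r.grab_frame('wrist')['img'])"
```

```text
t 55.05 tcp [ 0.5813 -0.1921  0.0786] yawy 1.6842 F [-1.61  4.18  8.34] w 0.0155
joints [-0.12  0.6   0.46  1.86 -0.37  0.78  2.22]
SHIFT [-0.6 11.1 -0.4] TURN -0.09
```

View pics/zj_w.png

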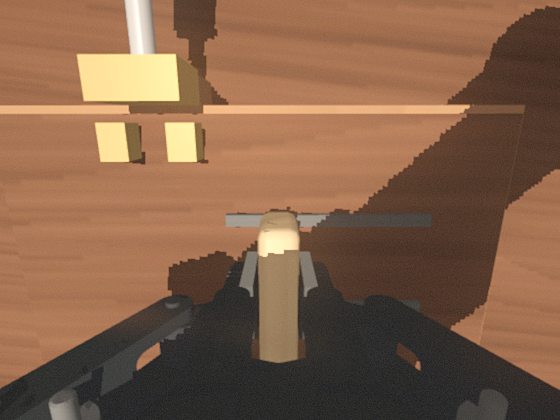

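>>> send_rows(
  moves=[0,5,0,0,0,10,0,0,0,10,0,0],
)

```text
clock: 55.48
tcp_pos: [0.5802, -0.183, 0.0786]
orientation: [-0.178, 3.136, -0.0]
contact_force: [-0.7, 0.3, 4.7]
grip_width: 0.0155
```

>>> send_rows(
  moves=[0,0,0,0,0,0,0,0,0,0,0,0,0,0,0,0,0,0,-40,0,0,0,-80,0,0,0,-80,0],
  hand=0,
)

```text
clock: 56.35
tcp_pos: [0.5819, -0.1847, 0.1615]
orientation: [-0.175, 3.131, -0.002]
contact_force: [0.1, -1.1, -1.0]
grip_width: 0.0856
```

```bash
python3 -c "
from h import *
goto(.4455,-.262,.15,1.5708+.115)
save('zk_w',r.grab_frame('wrist')['img'])"
```

```text
t 56.35 tcp [ 0.5819 -0.1847  0.1615] yawy 1.6827 F [ 0.12 -1.11 -1.01] w 0.0856
joints [-0.18  0.48  0.52  1.81 -0.3   0.92  2.15]
SHIFT [144.2 -61.5  10.7] TURN -0.18
```

View pics/zk_w.png

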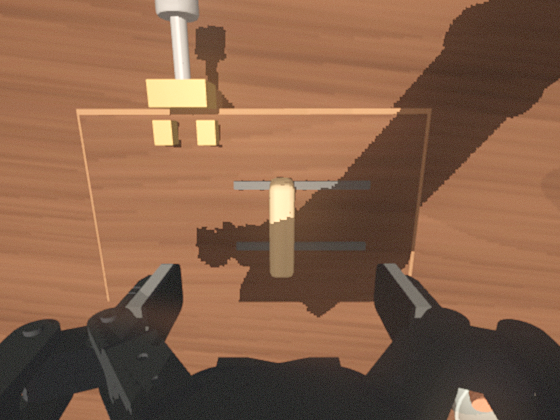

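>>> send_rows(
  moves=[45,-20,0,0,95,-40,5,0,144,-61,10,0,144,-61,40,0,144,-61,70,0,144,-61,92,0,144,-61,102,0,144,-61,102,0],
)

```text
clock: 57.4
tcp_pos: [0.4429, -0.2603, 0.0555]
orientation: [0.176, -3.135, -0.001]
contact_force: [0.3, 0.4, -0.3]
grip_width: 0.0852
```

>>> send_rows(
  moves=[0,0,0,0,0,0,0,0,0,0,0,0,0,0,0,0,0,0,0,0,0,0,0,0],
  hand=1,
  newtons=60,
)

```text
clock: 58.15
tcp_pos: [0.445, -0.2637, 0.0576]
orientation: [-0.174, 3.133, -0.008]
contact_force: [1.0, -7.2, 1.6]
grip_width: 0.0241
```

```bash
python3 -c "
from h import *
goto(.4678,-.2605,.058,1.5708+.115)
save('zl_w',r.grab_frame('wrist')['img'])"
```

```text
t 58.15 tcp [ 0.445  -0.2637  0.0576] yawy 1.6815 F [ 1.04 -7.18  1.56] w 0.0241
joints [ 0.04  0.5   0.47  2.1  -0.38  0.62  2.46]
SHIFT [-23.1   0.7  -0.4] TURN -0.25
```

View pics/zl_w.png

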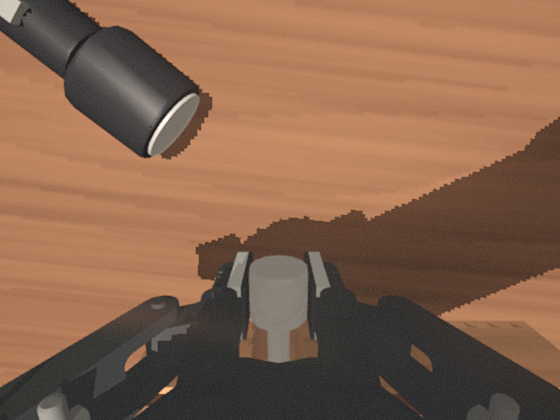

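>>> send_rows(
  moves=[0,-2.5,0,0,-5,-2.5,0,0,-10,-2.5,0,0,-15,-2.5,0,0,-20,-2.5,0,0,-25,-2.5,0,0,-26,-2.5,0,0,-26,-2.5,0,0],
)

```text
clock: 59.2
tcp_pos: [0.4663, -0.2613, 0.0574]
orientation: [0.172, -3.133, -0.002]
contact_force: [-11.8, -0.0, 21.1]
grip_width: 0.0241
```

```bash
python3 -c "
from h import *
goto(.4678,-.2605,.058,1.5708+.115)"
```

```text
t 59.2 tcp [ 0.4663 -0.2613  0.0574] yawy 1.6808 F [-11.79  -0.04  21.09] w 0.0241
joints [ 0.03  0.53  0.47  2.05 -0.39  0.65  2.43]
SHIFT [-1.6  0.6 -0.7] TURN -0.29
```

>>> send_rows(
  moves=[4,0,0,0,4,0,0,0],
)

```text
clock: 59.45
tcp_pos: [0.4662, -0.2613, 0.0575]
orientation: [-0.175, 3.135, -0.001]
contact_force: [-2.4, -0.5, 8.5]
grip_width: 0.024
```

>>> send_rows(
  moves=[0,0,0,0,0,0,0,0,0,0,0,0,0,0,0,0,0,0,-40,0,0,0,-80,0,0,0,-105,0,0,0,-105,0],
  hand=0,
)

```text
clock: 60.45
tcp_pos: [0.4669, -0.261, 0.163]
orientation: [-0.176, 3.133, -0.002]
contact_force: [0.3, 0.8, -0.4]
grip_width: 0.0856
```

```bash
python3 -c "
from h import *
goto(.581,-.1815,.17,1.5708+.115)"
```

```text
t 60.45 tcp [ 0.4669 -0.261   0.163 ] yawy 1.6832 F [ 0.27  0.77 -0.44] w 0.0856
joints [-0.07  0.37  0.57  1.99 -0.26  0.85  2.33]
SHIFT [-122.3   66.2   -6.6] TURN -0.15
```

>>> send_rows(
  moves=[-40,22,0,0,-80,44,-4,0,-122,66,-6,0,-122,66,-6,0,-122,66,-6,0],
)

```text
clock: 61.08
tcp_pos: [0.5784, -0.1814, 0.1659]
orientation: [0.176, -3.134, -0.0]
contact_force: [-0.5, -0.2, -0.0]
grip_width: 0.0854
```

```bash
python3 -c "
from h import *
goto(.5808,-.1815,.079,1.5708+.115)
f=r.grab_frame('wrist');save('zm_w',f['img'])
for k in [(-.134,-.045,.075)]:
  p=box(k[0],k[1]);print('knob end expected px',proj(f,[p[0],p[1],.075]))"
```

```text
t 61.08 tcp [ 0.5784 -0.1814  0.1659] yawy 1.6831 F [-0.51 -0.18 -0.04] w 0.0854
joints [-0.2   0.48  0.54  1.81 -0.3   0.93  2.15]
SHIFT [-2.5 -0.4 86.9] TURN -0.16
knob end expected px [[177.083919    22.18397314]]
```

View pics/zm_w.png

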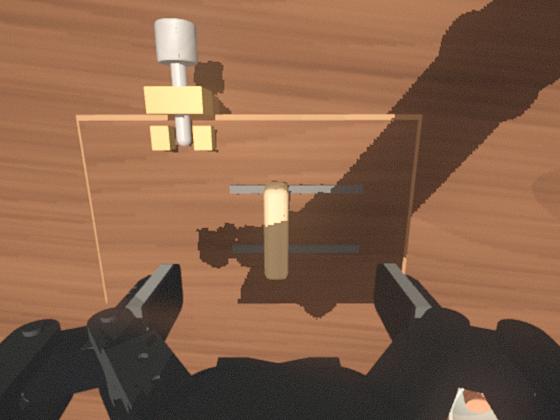

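>>> send_rows(
  moves=[-2.5,0,30,0,-2.5,0,60,0,-2.5,0,80,0,-2.5,0,86,0,-2.5,0,86,0],
)

```text
clock: 61.75
tcp_pos: [0.582, -0.1814, 0.0815]
orientation: [-0.175, 3.137, -0.0]
contact_force: [0.4, -0.1, -0.5]
grip_width: 0.0852
```

>>> send_rows(
  moves=[0,0,0,0,0,0,0,0,0,0,0,0,0,0,0,0,0,0,0,0,0,0,0,0],
  hand=1,
  newtons=40,
)

```text
clock: 62.5
tcp_pos: [0.5823, -0.1813, 0.0817]
orientation: [-0.176, 3.136, -0.0]
contact_force: [-0.6, -2.1, 3.9]
grip_width: 0.0153
```

>>> send_rows(
  moves=[0,5,0,0,0,10,0,0,0,15,0,0,0,20,0,0,0,25,0,0,0,30,0,0,0,30,0,0],
)

```text
clock: 63.38
tcp_pos: [0.5791, -0.1535, 0.0817]
orientation: [-0.174, 3.135, -0.006]
contact_force: [2.1, -10.0, 1.0]
grip_width: 0.0149
```

```bash
python3 -c "
from h import *
goto(.5808,-.1815,.079,1.5708+.115)
o=r.get_obs();print(o['contact_force']@[-np.sin(.115),np.cos(.115),0])
save('zn_w',r.grab_frame('wrist')['img'])"
```

```text
t 63.38 tcp [ 0.5791 -0.1535  0.0817] yawy 1.6819 F [  2.12 -10.02   0.97] w 0.0149
joints [-0.2   0.58  0.48  1.89 -0.37  0.76  2.16]
SHIFT [  1.4 -28.    2.8] TURN -0.22
-10.1994276269642
```

View pics/zn_w.png

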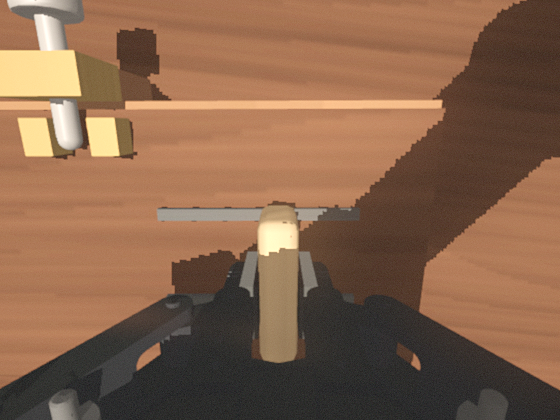

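>>> send_rows(
  moves=[0,4,0,0,0,7,0,0,0,8,0,0,0,8,0,0,0,8,0,0],
)

```text
clock: 64.05
tcp_pos: [0.5783, -0.1471, 0.0817]
orientation: [-0.173, 3.135, -0.008]
contact_force: [3.2, -12.3, 0.2]
grip_width: 0.0153
```

>>> send_rows(
  moves=[0,0.5,0,0,0,0.5,0,0,0,0.5,0,0,0,0.5,0,0,0,0.5,0,0,0,0.5,0,0,0,0.5,0,0,0,0.5,0,0],
)

```text
clock: 65.05
tcp_pos: [0.5783, -0.1467, 0.0817]
orientation: [-0.172, 3.135, -0.009]
contact_force: [2.7, -12.8, 0.1]
grip_width: 0.0152
```

>>> send_rows(
  moves=[0,0,0,0,0,0,0,0,0,0,0,0,0,0,0,0,0,0,0,0,0,0,0,0,0,0,0,0,0,0,0,0],
)

```text
clock: 66.05
tcp_pos: [0.5783, -0.1467, 0.0817]
orientation: [-0.172, 3.134, -0.008]
contact_force: [2.5, -12.1, 0.8]
grip_width: 0.0152
```

```bash
python3 -c "
from h import *
goto(.5808,-.1815,.079,1.5708+.115)
o=r.get_obs();print(o['contact_force']@[-np.sin(.115),np.cos(.115),0])
save('zo_w',r.grab_frame('wrist')['img'])"
```

```text
t 66.05 tcp [ 0.5783 -0.1467  0.0817] yawy 1.6807 F [  2.49 -12.13   0.79] w 0.0152
joints [-0.22  0.57  0.48  1.9  -0.37  0.76  2.15]
SHIFT [  1.3 -34.9   2.9] TURN -0.29
-12.333937672026167
```

View pics/zo_w.png

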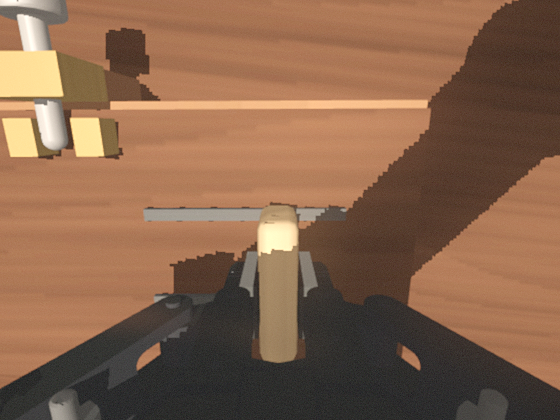

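>>> send_rows(
  moves=[0,-7,0,0,0,-14,0,0,0,-21,0,0,0,-28,0,0,0,-35,0,0,0,-42,0,0,0,-48,0,0,0,-48,0,0],
)

```text
clock: 67.1
tcp_pos: [0.5831, -0.1888, 0.0816]
orientation: [0.177, -3.136, -0.004]
contact_force: [-2.5, 3.1, 9.7]
grip_width: 0.0157
```

```bash
python3 -c "
from h import *
goto(.5808,-.1815,.079,1.5708+.115)
save('zp_w',r.grab_frame('wrist')['img'])"
```

```text
t 67.1 tcp [ 0.5831 -0.1888  0.0816] yawy 1.6837 F [-2.48  3.12  9.66] w 0.0157
joints [-0.13  0.6   0.47  1.85 -0.37  0.78  2.22]
SHIFT [1.5 7.5 2.6] TURN -0.12
```

View pics/zp_w.png

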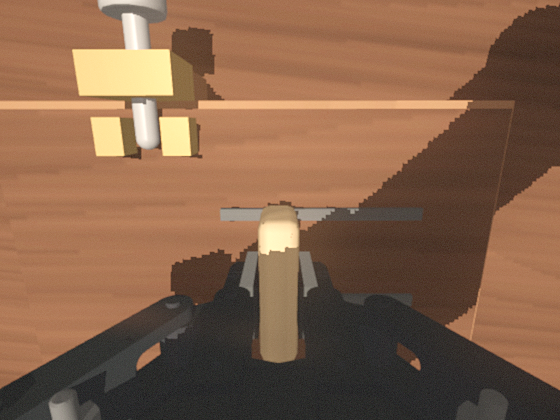

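>>> send_rows(
  moves=[0,4,0,0,0,7.5,0,0,0,7.5,0,0],
)

```text
clock: 67.53
tcp_pos: [0.5823, -0.1815, 0.0816]
orientation: [0.178, -3.136, -0.002]
contact_force: [-2.4, -0.1, 6.9]
grip_width: 0.0149
```

>>> send_rows(
  moves=[0,0,0,0,0,0,0,0,0,0,0,0,0,0,0,0,0,0,-40,0,0,0,-80,0,0,0,-110,0,0,0,-110,0],
  hand=0,
)

```text
clock: 68.53
tcp_pos: [0.5837, -0.1836, 0.1938]
orientation: [-0.176, 3.132, -0.001]
contact_force: [-0.4, -0.3, -0.6]
grip_width: 0.0852
```

>>> send_rows(
  moves=[0,0,0,0,0,0,0,0],
)

```text
clock: 68.78
tcp_pos: [0.5815, -0.1826, 0.19]
orientation: [0.176, -3.134, -0.001]
contact_force: [0.1, -0.0, 0.3]
grip_width: 0.0857
```

```bash
python3 -c "
from h import *
goto(.5808,-.1815,.079,1.5708+.115)
f=r.grab_frame('wrist');save('zq_w',f['img'])
save('zq_s',r.grab_frame('scene')['img'])"
```

```text
t 68.78 tcp [ 0.5815 -0.1826  0.19  ] yawy 1.6832 F [ 0.11 -0.02  0.35] w 0.0857
joints [-0.21  0.46  0.55  1.79 -0.28  0.98  2.14]
SHIFT [  0.3   1.1 111. ] TURN -0.15
```

View pics/zq_w.png

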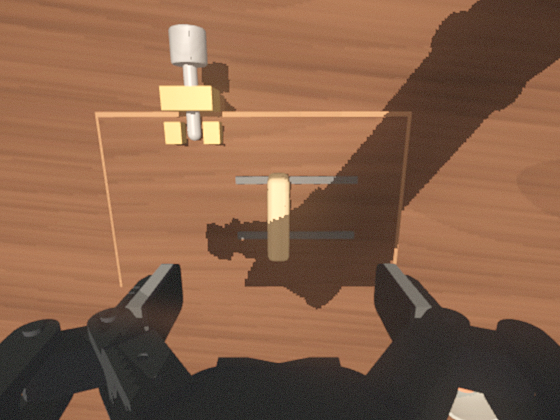

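View pics/zq_s.png

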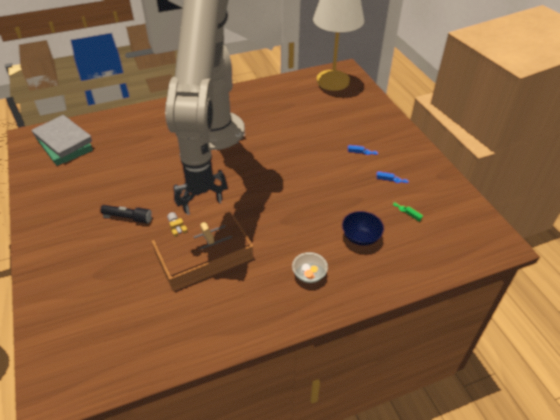

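```bash
python3 -c "
from bench import r
print(r.hand_in())"
```

```text
the job is handed in; nothing more can be done
None
```

The job is done and handed in, at about 69 s of the 210 s allowed.

1. **First proof pull:** I held the bolted lid's pull at about 13 N for a good 2 s.
2. **Bolt and lid opened:** the bolt came out 22 mm to its stop, and I slid the lid wide open.
3. **Keys:** all four pale key sets are lying flat in the box. The blue and green look-alikes were left alone.
4. **Lid shut and locked:** I pressed the lid against its stop with about 4 N, where it moved no further. The bolt then went home 21.4 mm to its stop.
5. **Second proof pull:** about 12.1–12.8 N, held for roughly 2 s. I then pushed the lid back through its play and let go.

**Last checks:** in the final pictures the lid is shut, with the bolt centred between the blocks. The knob gap and the pull's place in its track match the start. The torch and both bowls appear where they were, and the arm is clear of everything.

**What went less cleanly:**
- The first key set had shifted a few centimetres inside the box while the arm was away. It stayed flat and inside, so I left it there.
- When I laid the last key set down, a gripper knuckle pressed the open lid's edge, with a wrist force of about 18 N.
- Pushing the bolt home briefly read 21 N vertically at the wrist. Both readings are below the 40 N limit.

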